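# Refit the speed knob on the paint mixer

## Robot

A 7-joint arm with a two-finger parallel gripper is mounted at the origin on the work surface. World frame = base frame: x ahead of the robot, y to its left, z up, the work surface at z = 0. Lengths are in mm, angles in rad, forces in N, time in s.
With the tool pointing down it reaches from about 425 to 950 mm from the base axis. Payload 4.7 kg.
Tool frame: the origin (TCP) lies between the finger pads; the fingertips stand 11 mm ahead of it and the grasp point (between the pads) lies 8 mm behind it (env.nose_length is the z of the fingertips in the tool frame, in mm); z points along the fingers, y is the direction in which the jaws open and shut (so a half turn about z gives the same grasp; the last joint's range is limited). The gripper opens to 87 mm and grips with 3 to 60 N. Pads are 19 mm wide; open, the fingers measure 117 mm over their backs; the gripper's body (75 mm by 190 mm) begins 51 mm behind the grasp point.
Start: joints at [1.289, 0.469, -0.049, 1.532, 0.024, 1.141, -0.082], TCP at [168.874, -653.552, 233.573] pointing down, gripper open.
Joint ranges: [-2.59, 2.59], [-0.33, 1.99], [-1.39, 1.29], [0.1, 2.45], [-1.04, 4.18], [0.21, 1.99], [-2.66, 2.66]. Speed limits (rad/s): [2.57, 2.57, 3.14, 3.14, 3.14, 3.14, 3.14].

## Interface

Orientations are given as a 3x3 rotation matrix whose columns are the frame's x, y, z axes.
In Python, from cell import env, eyes gives the robot as it stands.
- The arm moves only by the tool step_arm, never from a script. Its arguments are lists of equal length, an entry for each row: "delta_pos": the shift along the tool's x, y, z in mm, a list of three; "dr": the turn, a rotation vector about the tool's x, y, z in degrees, a list of three. A call has 1 to 12 rows; each row shifts and turns the commanded pose from where the row before left it, along the tool's axes as they then stand; what a row does not reach is not made up. A row lasts 1/10 s, in which the tool goes at most 50 mm and 8.59 degrees, less where a joint would pass 70% of its speed; a pose out of reach is approached as far as the arm can. A call is refused whole if a number of a shift passes 50 or a number of a turn 8.59, either way. A call with a gripper value outside its range is refused whole. "gripper" is the opening, from 0 (shut) to 1 (fully open), set as the call begins (left out, the last holds). The fingers move at their own pace and stop on an object; "squeeze" is the grip in N (left out, the last holds). Time passes only in rows, so rows that do not move let the fingers close. It gives the time, the measured TCP pose, the force and the opening at its end, in the units of the state.
- env.read_state(): the state, without advancing time (a new reading comes with each control period).
- eyes.snapshot(name): name is "scene" or "top" or "wrist"; returns the picture (400x640x3 uint8, blue, green, red); there is no depth.
- eyes.camera_info(name): a dict with "fovy" (degrees; the focal length in pixels is half the picture's height over the tangent of half this angle, whatever the lens; pixels are square), "cx", "cy" (the principal point, pixels), "k1" (the pictures are not rectified: a ray, as slopes to the right and down, at radius r is drawn at 1 + k1 r^2 times it, then the intrinsics apply), "xyz" and "rotation" of the camera in the world. Camera axes: x right, y down, z forward; pixel columns grow to the right and rows downward; lengths in mm; the calibration is good to about 2 mm. A picture is of the moment at which its call begins: read the wrist's pose just before it. camera_info takes no time and is no camera call; for the wrist camera it gives the pose at the moment of the call.
- env.close_job(): hands the job in, once; it reports no verdict.
The state is a dict: "t": time; "joint_positions": joint angles; "joint_velocities": joint speeds; "joint_efforts": joint torques, N m; "eef_pos": TCP position; "orientation": TCP orientation; "ft_force": force on the tool from outside, world axes, zero at the start; "moment": the same for the moment, N m; "grip_width": opening from 0.0 (shut) to 1.0 (fully open).
Only numpy, scipy, OpenCV 4.12 (cv2) and the standard library are available. Lean on these libraries where they do the work, as an engineer would, in place of code of your own. Each camera call takes 0.05 s, during which the arm holds its last target.

## Task

The speed knob has come off the little paint mixer. Pick it up, line up its D-shaped bore with the D-shaft on the mixer's sloping panel and push it on until it snaps fully home, then turn it clockwise until its pointed end points at the raised mark on the panel, and let go. Leave everything else on the table where it is.

Things in the scene. Friction and masses are not known exactly. Their poses are not given: they have to be found in the camera images.
- knob_centre (a point): Loose grey plastic knob, 40 mm high, bore down on the table. Round skirt 46 mm across, 16 mm high; above it, 16 to 40 mm up, a finger bar 14 mm thick (along y), parallel from x = -20 to +12 mm, then tapering to a point at x = +23 mm (the pointer). This point: on the knob's axis, 20 mm above its underside. z = its axis, pointing up; x = towards the pointed end. About 60 g.
- knob_mouth (a point): Centre of the D-bore's mouth in the knob's underside, axes as knob_centre. The bore goes 16 mm deep, is 13.2 mm across its round part, and its flat is on the pointed side (+x), 2.9 mm from the axis: 0.4 mm clearance at the flat, 0.6 mm round the rest of the shaft.
- shaft_seat (a point): Top face of the collar (19 mm across, 4 mm above the black panel) at the foot of the mixer's bare steel D-shaft, on its axis; turns with the shaft. z points out along the shaft, 27 degrees from vertical, square to the sloping panel; x points out of the flat. Fully home, the knob's underside rests here (knob_centre 20 mm out along z), its x and z along these x and z: pointer on the flat's side.
- shaft_tip (a point): Free end of the D-shaft, 15 mm out from the collar, axes as shaft_seat. The shaft is 12 mm across, its flat 2.5 mm from the axis, its last 4 mm tapered to 0.6 of that. Opposite the flat a spring nub sticks out 2.4 mm, 4 to 9 mm above the collar: pushing the knob over it takes some 8 to 15 N, then it snaps and holds.
- dial (a joint): Turn of the shaft in rad, growing clockwise as seen looking at the panel (against the shaft's z). 0 at the counter-clockwise stop, 1.30 when the flat faces the raised mark, 2.40 at the other stop. Starts 0.65 to 1.02 rad short of the mark, turns stiffly (0.015 N m), stays where left; the knob has 0.1 to 0.2 rad of play on it, so go by the knob's pointer.
- mark (a point): The one raised mark on the mixer's panel: a light rib 14 x 4 mm, 3 mm high, straight up the slope from the shaft, this point 37 mm from the shaft's axis and over the rib; x points up the slope, z out of the panel. The mixer: fixed off-white box 200 mm deep, 160 wide, 86 high, with a black panel sloping down towards the robot and a rubber cup on top.
- saucer_mid (a point): White saucer palette, 112 mm across, 15 mm high; bystander. Point in its middle.
- pin_vice_mid (a point): Black pin vice lying down, 113 mm long, 13 mm thick; bystander. Point near its middle.
- jar_mid (a point): Frosted glass jar with a metal lid, 56 mm across, 65 mm high; bystander. Point half-way up.
- knight_mid (a point): Grey resin knight on a 40 mm round base, 78 mm high; bystander. Point half-way up.
- dropper_mid (a point): Blue dropper bottle, 25 mm across, 66 mm high; bystander. Point half-way up.
- water_cup_mid (a point): Blue ceramic cup, 72 mm across, 85 mm high; bystander. Point half-way up.
Things that resemble listed ones, but are neither listed nor needed, are in the scene too. Leave any brown or yellow look-alike of the part that bears knob_centre alone.

How it is judged:
By the outcome, as a careful person would: the job done as asked, in the order asked, and still so for the second after the job is handed in, with the robot touching nothing.
It also fails if it takes over 54 s, if anything falls off the work surface, if the arm or the gripper's body presses on something with over 40 N, if the wrist force passes 120 N, or if a joint passes its speed limit or range.

## Working session

There is one attempt and no reset: what is moved stays moved. The work goes in short steps, Python scripts to look and compute and a tool call to move; the robot and the scene stay as the last step left them, time stands still between calls to the robot, and variables do not carry over. Pictures are saved under pics/ and viewed, and the job is handed in when it is done.

Besides the shell and the picture viewer there is one more tool, called by a JSON object that holds its "fn" and its "kwargs". step_arm: Moves the arm, as the interface text tells. Its arguments: {"type":"object","properties":{"delta_pos":{"type":"array"},"dr":{"type":"array"},"gripper":{"type":"number"},"squeeze":{"type":"number"}},"required":["delta_pos","dr"]}

```bash
ls; mkdir -p pics; python3 - <<'E'
from cell import env, eyes
import cv2,json
for n in ("scene","top"):
    im=eyes.snapshot(n); cv2.imwrite(f"pics/{n}0.png",im)
    print(n,eyes.camera_info(n))
print(env.read_state()); print(env.nose_length)
E
```

```text
pics
scene {'fovy': 57.64991378864401, 'cx': 317.91522860666925, 'cy': 198.2754560404213, 'k1': -0.061106417386496414, 'xyz': array([1249.01235093, -218.9751322 ,  749.86295929]), 'rotation': array([[ 0.27398674,  0.62036791, -0.7348979 ],
       [ 0.96146516, -0.19473497,  0.19406964],
       [-0.02271574, -0.75975124, -0.64981694]])}
top {'fovy': 46.96918713425626, 'cx': 326.4640468663856, 'cy': 201.49346873536913, 'k1': 0.0002858550887330202, 'xyz': array([ 301.41102687,  -13.66726832, 1478.05430289]), 'rotation': array([[ 0.01314966, -0.98631731,  0.16433272],
       [-0.99990804, -0.0135157 , -0.00110943],
       [ 0.00331532, -0.16430302, -0.98640434]])}
{'t': 0.1, 'joint_positions': array([ 1.2891226 ,  0.4693835 , -0.04858705,  1.53355236,  0.02412492,
        1.14102418, -0.08233207]), 'joint_velocities': array([ 1.40624449e-03, -1.49868818e-03,  3.84265330e-05, -3.52555040e-03,
        1.34777589e-04, -3.50413412e-04, -2.22489839e-03]), 'joint_efforts': array([ 2.56852645e-04, -5.09168923e+01, -8.12326069e-02, -2.36830634e+01,
       -6.14224328e-02,  3.44145298e-02,  6.82880909e-05]), 'eef_pos': array([ 168.68403386, -653.04909004,  232.59840041]), 'orientation': array([[ 9.68222486e-01,  2.50089855e-01, -5.30516731e-04],
       [ 2.50090402e-01, -9.68220998e-01,  1.70011456e-03],
       [-8.84760355e-05, -1.77876629e-03, -9.99998414e-01]]), 'ft_force': array([-1.06940053, -0.3208214 ,  0.14596287]), 'moment': array([-0.00744512,  0.02214276, -0.00787635]), 'grip_width': 0.9990303974210131}
11.0
```

View pics/scene0.png

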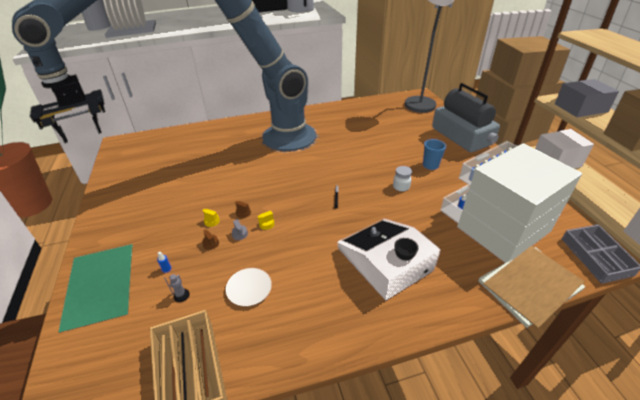

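View pics/top0.png

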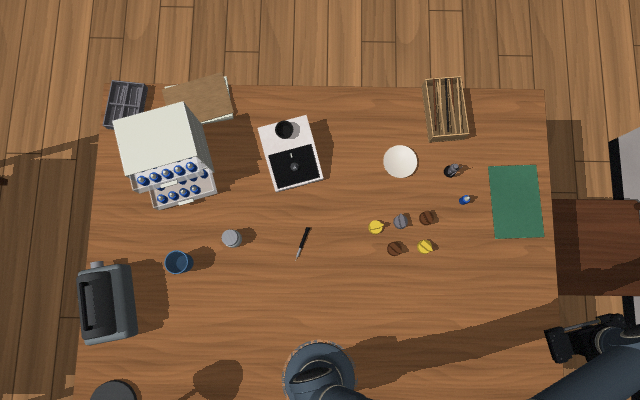

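```bash
python3 - <<'E'
import cv2,numpy as np
a=cv2.imread("pics/top0.png");b=cv2.imread("pics/scene0.png")
c1=cv2.resize(a[195:265,350:450],None,fx=4,fy=4,interpolation=cv2.INTER_CUBIC)
c2=cv2.resize(b[190:260,190:290],None,fx=4,fy=4,interpolation=cv2.INTER_CUBIC)
c3=cv2.resize(a[110:200,250:335],(400,280),interpolation=cv2.INTER_CUBIC)
c4=cv2.resize(b[210:300,330:445],(400,280),interpolation=cv2.INTER_CUBIC)
cv2.imwrite("pics/crop0.png",np.vstack([np.hstack([c1,c2]),np.hstack([c3,c4])]))
E
```

```text
(no output)
```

View pics/crop0.png

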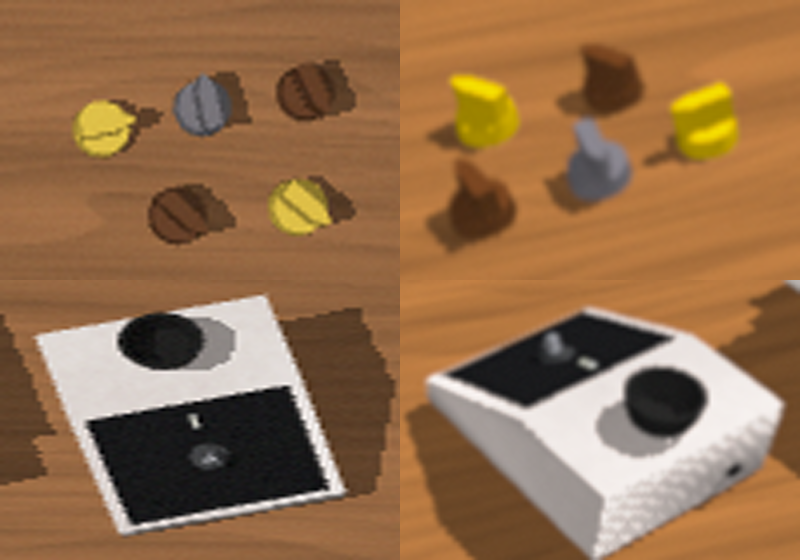

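```bash
cat > h.py <<'E'
import numpy as np, cv2
from cell import env, eyes
def K(ci):
    f=200/np.tan(np.radians(ci['fovy']/2)); return f
def ray(ci,uv):
    f=K(ci); d=np.array([(uv[0]-ci['cx'])/f,(uv[1]-ci['cy'])/f]); s=d.copy()
    for _ in range(20): s=d/(1+ci['k1']*(s@s))
    v=ci['rotation']@np.array([s[0],s[1],1.]); return np.array(ci['xyz']),v/np.linalg.norm(v)
def onz(ci,uv,z):
    o,v=ray(ci,uv); return o+v*(z-o[2])/v[2]
def onplane(ci,uv,p,n):
    o,v=ray(ci,uv); return o+v*((p-o)@n)/(v@n)
def tri(obs):
    A=np.zeros((3,3));b=np.zeros(3)
    for ci,uv in obs:
        o,v=ray(ci,uv);P=np.eye(3)-np.outer(v,v);A+=P;b+=P@o
    x=np.linalg.solve(A,b); return x,[np.linalg.norm(np.cross(x-ray(ci,uv)[0],ray(ci,uv)[1])) for ci,uv in obs]
def proj(ci,p):
    c=ci['rotation'].T@(np.array(p)-ci['xyz']); s=c[:2]/c[2]; s=s*(1+ci['k1']*(s@s)); return s*K(ci)+[ci['cx'],ci['cy']]
def snap(n,f):
    ci=eyes.camera_info(n); im=eyes.snapshot(n); cv2.imwrite('pics/'+f,im); np.save('pics/'+f[:-4]+'.npy',ci,allow_pickle=True); return ci,im
def load(f):
    return np.load('pics/'+f+'.npy',allow_pickle=True).item(), cv2.imread('pics/'+f+'.png')
def delta(Rt,pt):
    "tool-frame shift and turn from measured pose to target"
    s=env.read_state(); R=np.array(s['orientation']);p=np.array(s['eef_pos'])
    from scipy.spatial.transform import Rotation as Ro
    return R.T@(np.array(pt)-p), np.degrees(Ro.from_matrix(R.T@Rt).as_rotvec())
E
python3 - <<'E'
from h import *
np.set_printoptions(precision=3,suppress=True)
t=eyes.camera_info('top');s=eyes.camera_info('scene')
print('knob',onz(t,(400,221),20),onz(s,(239,232),20),tri([(t,(400,221)),(s,(239,231))]))
# shaft crop coordinates-> top crop3: scale 400/85,280/90
tu=lambda x,y:(250+x*85/400,110+(y-280)*90/280)
su=lambda x,y:(330+(x-400)*115/400,210+(y-280)*90/280)
print('shaft',tu(210,457),su(553,345),tri([(t,tu(210,457)),(s,su(553,347))]))
print('mark',tri([(t,tu(194,421)),(s,su(588,363))]))
w=eyes.camera_info('wrist');st=env.read_state();R=st['orientation']
print(w, 'toolframe',R.T@(w['xyz']-st['eef_pos']),R.T@w['rotation'])
for n,a in dict(yl=(376,227),br=(427,217),b2=(396,248),y2=(425,246)).items(): print(n,onz(t,a,20))
E
```

```text
knob [ 484.449 -250.725   20.   ] [ 497.508 -253.202   20.   ] (array([ 485.408, -252.575,   12.007]), [np.float64(0.5455603000951704), np.float64(0.5455603000951187)])
shaft (294.625, 166.89285714285714) (373.9875, 230.89285714285714) (array([646.441,  87.656,  64.75 ]), [np.float64(1.1931631632467699), np.float64(1.193163163246696)])
mark (array([680.981,  99.021,  76.483]), [np.float64(1.8531630733134288), np.float64(1.8531630733134403)])
{'fovy': 61.0216630814259, 'cx': 323.9889684191141, 'cy': 200.2111562124113, 'k1': -0.028757199169146968, 'xyz': array([ 249.77 , -631.625,  382.812]), 'rotation': array([[ 0.252, -0.923, -0.291],
       [-0.968, -0.24 , -0.075],
       [-0.001,  0.3  , -0.954]])} toolframe [  83.854   -0.732 -150.22 ] [[ 0.002 -0.954 -0.3  ]
 [ 1.     0.001  0.001]
 [-0.001 -0.3    0.954]]
yl [ 464.182 -174.048   20.   ]
br [ 498.491 -337.212   20.   ]
b2 [ 398.375 -236.955   20.   ]
y2 [ 405.91  -328.778   20.   ]
```

```bash
cat > tgt.py <<'E'
from h import *
np.set_printoptions(precision=2,suppress=True)
def down(az):
    a=np.radians(az);x=np.array([np.cos(a),np.sin(a),0]);z=np.array([0,0,-1.]);return np.stack([x,np.cross(z,x),z],1)
E
python3 - <<'E'
from tgt import *
print(delta(down(5),[486,-252,160]))
E
```

```text
(array([ 407.54, -308.82,   73.11]), array([-0.1 ,  0.01,  9.48]))
```

{"fn": "step_arm", "kwargs": {"delta_pos": [[20, -15, 4], [37, -28, 7], [37, -28, 7], [37, -28, 7], [37, -28, 7], [37, -28, 7], [37, -28, 7], [37, -28, 7], [37, -28, 7], [37, -28, 7], [37, -28, 6], [17, -14, 0]], "dr": [[0, 0, 0], [0, 0, 0], [0, 0, 0], [0, 0, 0], [0, 0, 0], [0, 0, 0], [0, 0, 0], [0, 0, 0], [0, 0, 0], [0, 0, 0], [0, 0, 0], [0, 0, 0]]}}

```text
t: 1.3
eef_pos: [487.7, -247.6, 159.6]
orientation: [[0.967, 0.256, -0.0], [0.256, -0.967, 0.003], [0.0, -0.003, -1.0]]
ft_force: [-0.1, -0.8, 0.2]
grip_width: 0.999
```

{"fn": "step_arm", "kwargs": {"delta_pos": [[0, 0, 0], [0, 0, 0], [0, 0, 0], [0, 0, 0]], "dr": [[0, 0, 5], [0, 0, 4.5], [0, 0, 0], [0, 0, 0]]}}

```text
t: 1.7
eef_pos: [485.4, -252.6, 160.3]
orientation: [[0.996, 0.088, -0.0], [0.088, -0.996, 0.0], [-0.0, -0.0, -1.0]]
ft_force: [0.5, 0.7, 0.6]
grip_width: 1.003
```

```bash
python3 - <<'E'
from tgt import *
ci,im=snap('wrist','w1.png'); print(env.read_state()['eef_pos'],delta(down(5),[486,-252,160]))
E
```

```text
[ 485.42 -252.65  160.4 ] (array([ 0.64, -0.6 ,  0.4 ]), array([-0.01,  0.02,  0.05]))
```

View pics/w1.png

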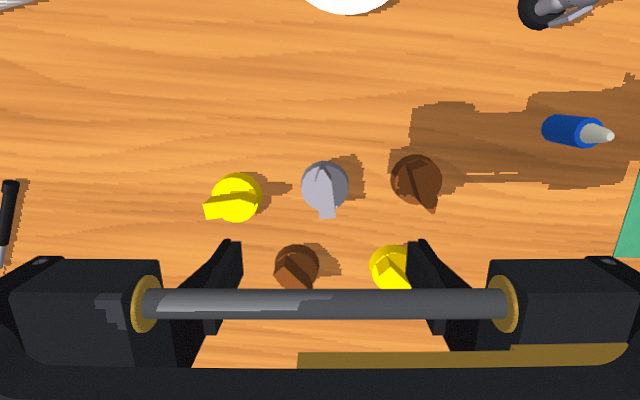

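```bash
python3 - <<'E'
from tgt import *
ci,im=load('w1')
cv2.imwrite('pics/w1c.png',cv2.resize(im[150:225,280:375],None,fx=8,fy=8,interpolation=cv2.INTER_CUBIC))
E
```

```text
(no output)
```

View pics/w1c.png

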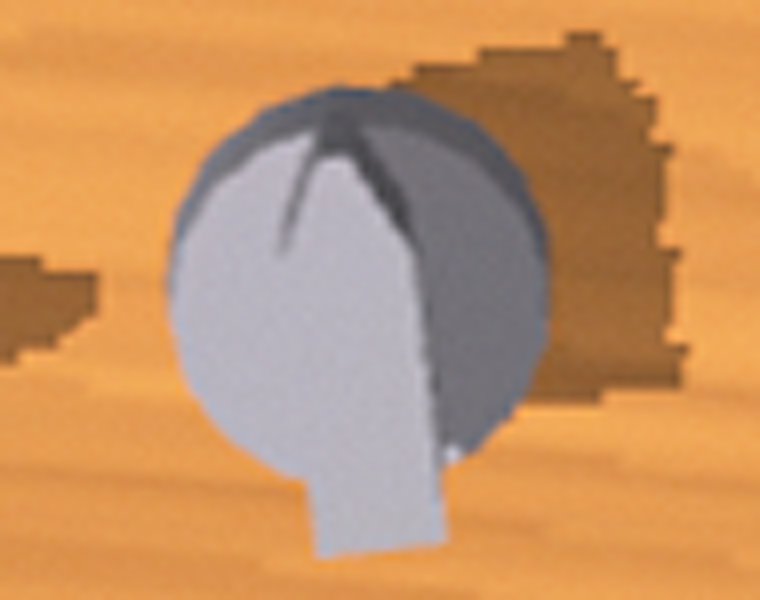

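```bash
python3 - <<'E'
from tgt import *
ci,im=load('w1')
q=lambda x,y:(280+(x+.5)/8-.5,150+(y+.5)/8-.5)
tip=onz(ci,q(335,153),40);a=onz(ci,q(318,556),40);b=onz(ci,q(447,542),40)
m=(a+b)/2; d=tip-m; L=np.linalg.norm(d); az=np.degrees(np.arctan2(d[1],d[0]))
e=b-a; print(tip,a,b,'L',L,'w',np.linalg.norm(e),'az',az,'az from back',np.degrees(np.arctan2(e[0],-e[1])))
c=m+d/L*20; print('centre',c)
# skirt ellipse lower: top rim of skirt left/right extremes z=16
l=onz(ci,q(173,285),16); r=onz(ci,q(548,290),16); print('skirt',l,r,(l+r)/2,np.linalg.norm(l-r))
# right edge of the bar: (412,245)->(440,500)
s=onz(ci,q(412,245),40);print('edge az',np.degrees(np.arctan2(*(s-b)[[1,0]])))
st=env.read_state(); R=st['orientation']; print('tool rel',R.T@(c-st['eef_pos']))
E
```

```text
[ 510.54 -247.69   40.  ] [ 466.9  -249.72   40.  ] [ 469.71 -263.22   40.  ] L 43.13906077323675 w 13.790280523303329 az 11.74552571299995 az from back 11.75023205789958
centre [ 487.89 -252.4    40.  ]
skirt [ 488.72 -231.21   16.  ] [ 491.92 -273.17   16.  ] [ 490.32 -252.19   16.  ] 42.08211083783872
edge az 12.049767404972286
tool rel [  2.52  -0.02 120.4 ]
```

```bash
python3 - <<'E'
from tgt import *
print(delta(down(11.75),[487.9,-252.4,30]))
E
```

```text
(array([  2.53,  -0.02, 130.4 ]), array([-0.01,  0.02, -6.7 ]))
```

{"fn": "step_arm", "kwargs": {"delta_pos": [[2.5, 0, 0], [0, 0, 20], [0, 0, 30], [0, 0, 30], [0, 0, 25], [0, 0, 15], [0, 0, 7], [0, 0, 3], [0, 0, 0], [0, 0, 0]], "dr": [[0, 0, 0], [0, 0, -6.7], [0, 0, 0], [0, 0, 0], [0, 0, 0], [0, 0, 0], [0, 0, 0], [0, 0, 0], [0, 0, 0], [0, 0, 0]], "gripper": 0.45}}

```text
t: 2.75
eef_pos: [488.9, -252.7, 31.5]
orientation: [[0.979, 0.203, 0.002], [0.203, -0.979, -0.001], [0.002, 0.001, -1.0]]
ft_force: [0.4, 0.1, 0.7]
grip_width: 0.449
```

```bash
python3 - <<'E'
from tgt import *
ci,im=snap('wrist','w2.png'); st=env.read_state();print(st['eef_pos'],st['ft_force'],delta(down(11.75),[487.9,-252.4,30]))
E
```

```text
[ 488.82 -252.67   31.49] [ 0.26 -0.63 -0.02] (array([-0.85, -0.45,  1.49]), array([ 0.07, -0.09, -0.07]))
```

View pics/w2.png

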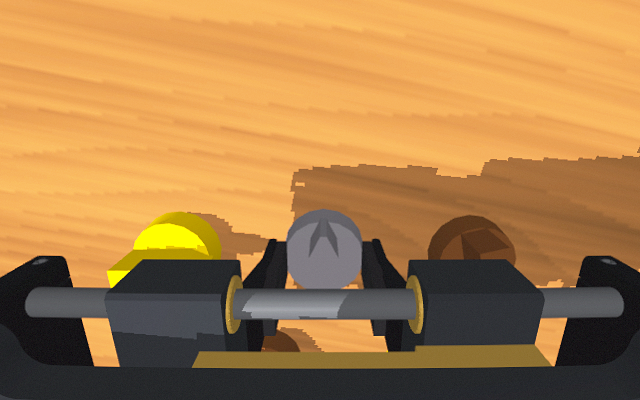

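{"fn": "step_arm", "kwargs": {"delta_pos": [[0, 0, 1.5], [0, 0, 0], [0, 0, 0], [0, 0, 0], [0, 0, 0], [0, 0, 0], [0, 0, 0], [0, 0, 0]], "dr": [[0, 0, 0], [0, 0, 0], [0, 0, 0], [0, 0, 0], [0, 0, 0], [0, 0, 0], [0, 0, 0], [0, 0, 0]], "gripper": 0, "squeeze": 40}}

```text
t: 3.6
eef_pos: [488.2, -252.4, 29.2]
orientation: [[0.979, 0.202, 0.0], [0.202, -0.979, -0.0], [0.0, 0.0, -1.0]]
ft_force: [0.3, -0.2, 1.8]
grip_width: 0.152
```

```bash
python3 - <<'E'
from tgt import *
ci,im=snap('wrist','w3.png'); st=env.read_state();print(st['eef_pos'],st['ft_force'],st['grip_width'])
cv2.imwrite('pics/w3c.png',cv2.resize(im[180:330,200:450],None,fx=3,fy=3,interpolation=cv2.INTER_CUBIC))
E
```

```text
[ 488.21 -252.39   29.14] [-0.62 -0.1   1.66] 0.1554406027566687
```

View pics/w3c.png

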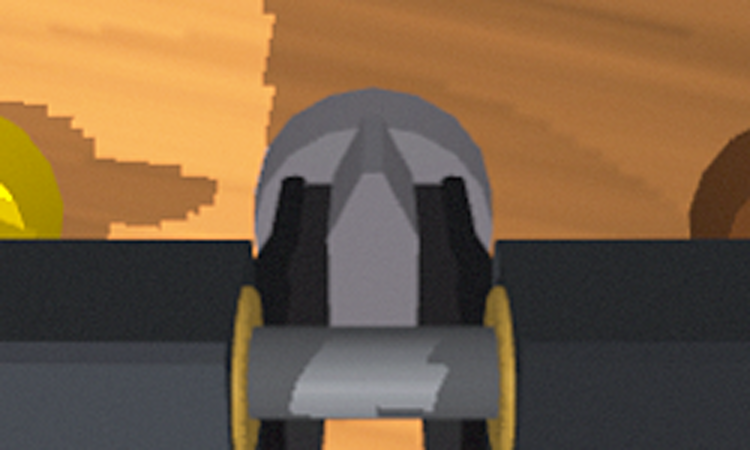

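```bash
python3 - <<'E'
from tgt import *
ci,im=load('w3'); st=env.read_state(); R=st['orientation']
q=lambda x,y:(200+(x+.5)/3-.5,180+(y+.5)/3-.5)
for n,p,z in (('tip',(374,174),40),('sh_l',(329,236),40),('sh_r',(418,238),40),('tipbase',(374,118),16)):
    print(n,R.T@(onz(ci,q(*p),z)-st['eef_pos']))
E
```

```text
tip [ 22.46  -0.38 -10.86]
sh_l [ 12.22  -7.19 -10.86]
sh_r [ 11.9    6.32 -10.86]
tipbase [22.31 -0.34 13.14]
```

```bash
python3 - <<'E'
from tgt import *
t,im=eyes.camera_info('top'),cv2.imread('pics/top0.png')
g=im[110:200,250:335].max(2); m=((g<60)*255).astype('uint8')
n,l,s,c=cv2.connectedComponentsWithStats(m)
for i in range(1,n):
    if s[i,4]>300:
        cs=cv2.findContours((l==i).astype('uint8'),0,2)[0][0]; ap=cv2.approxPolyDP(cv2.convexHull(cs),4,True)[:,0]+[250,110]; print(s[i],ap.tolist())
        hull=cv2.convexHull(cs)
E
```

```text
[  19   34   51   44 1443] [[310, 144], [319, 176], [278, 187], [269, 155]]
```

{"fn": "step_arm", "kwargs": {"delta_pos": [[0, 0, -10], [0, 0, -30], [0, 0, -40], [0, 0, -40], [0, 0, -40], [0, 0, -20], [0, 0, 0]], "dr": [[0, 0, 0], [0, 0, 0], [0, 0, 0], [0, 0, 0], [0, 0, 0], [0, 0, 0], [0, 0, 0]]}}

```text
t: 4.35
eef_pos: [490.0, -253.0, 213.1]
orientation: [[0.979, 0.202, 0.007], [0.202, -0.979, -0.003], [0.006, 0.005, -1.0]]
ft_force: [0.6, -0.2, -0.5]
grip_width: 0.159
```

```bash
cat >> tgt.py <<'E'
def slope(az,th):
    "tool orientation: z into panel, x = upslope turned ccw by th deg (seen from outside)"
    a=np.radians(az);t=np.radians(27.)
    u=np.array([np.cos(a)*np.cos(t),np.sin(a)*np.cos(t),np.sin(t)]);n=np.array([-np.cos(a)*np.sin(t),-np.sin(a)*np.sin(t),np.cos(t)])
    w=np.cross(n,u) # ccw perpendicular
    x=u*np.cos(np.radians(th))+w*np.sin(np.radians(th)); return np.stack([x,np.cross(-n,x),-n],1)
E
python3 - <<'E'
from tgt import *
t=eyes.camera_info('top')
a,b=onz(t,(278,187),45),onz(t,(319,176),45);d=b-a;print('az',np.degrees(np.arctan2(d[0],-d[1])))
a,b=onz(t,(278,187),38),onz(t,(269,155),80);d=b-a;print('az',np.degrees(np.arctan2(d[1],d[0])))
T=slope(15.5,45);print(T,delta(T,np.array([646.4,87.7,64.8])-100*T[:,2]))
E
```

```text
az 16.155289722370846
az 16.0118169948323
[[ 0.42  0.8   0.44]
 [ 0.85 -0.51  0.12]
 [ 0.32  0.32 -0.89]] (array([ 176.45, -299.27,   58.9 ]), array([ -9.38,  25.82, -47.84]))
```

{"fn": "step_arm", "kwargs": {"delta_pos": [[12, -20, 0], [20, -34, 5], [20, -34, 7], [20, -34, 7], [20, -34, 8], [20, -34, 8], [20, -34, 8], [20, -34, 8], [14, -24, 8], [8, -14, 0], [2, -3, 0], [0, 0, 0]], "dr": [[0, 0, 0], [0, 0, 0], [0, 0, 0], [0, 0, 0], [0, 0, 0], [0, 0, 0], [0, 0, 0], [0, 0, 0], [0, 0, 0], [0, 0, 0], [0, 0, 0], [0, 0, 0]]}}

```text
t: 5.55
eef_pos: [599.8, 75.2, 149.9]
orientation: [[0.979, 0.202, -0.001], [0.202, -0.979, -0.001], [-0.001, 0.001, -1.0]]
ft_force: [-0.6, -0.1, 0.4]
grip_width: 0.163
```

{"fn": "step_arm", "kwargs": {"delta_pos": [[0, 0, 0], [0, 0, 0], [0, 0, 0], [0, 0, 0], [0, 0, 0], [0, 0, 0], [0, 0, 0], [0, 0, 0], [0, 0, 0], [0, 0, 0]], "dr": [[-0.7, 1.9, -3.4], [-1.3, 3.7, -6.8], [-1.3, 3.7, -6.8], [-1.3, 3.7, -6.8], [-1.3, 3.7, -6.8], [-1.3, 3.7, -6.8], [-1.3, 3.7, -6.8], [-0.7, 1.8, -3.4], [0, 0, 0], [0, 0, 0]]}}

```text
t: 6.55
eef_pos: [600.2, 73.9, 150.4]
orientation: [[0.427, 0.794, 0.432], [0.844, -0.521, 0.124], [0.323, 0.312, -0.894]]
ft_force: [0.1, -0.3, -0.5]
grip_width: 0.162
```

```bash
python3 - <<'E'
from tgt import *
ci,im=snap('wrist','w4.png'); st=env.read_state();print(st['eef_pos'],st['ft_force'],st['joint_positions'])
T=slope(15.5,45);print(delta(T,np.array([646.4,87.7,64.8])-100*T[:,2]))
E
```

```text
[600.52  74.79 150.64] [ 0.01 -0.06  0.17] [ 0.27  0.33 -0.52  2.1   0.42  0.31 -1.08]
(array([ 2.62,  2.31, -1.89]), array([-0.38,  0.02, -0.55]))
```

View pics/w4.png

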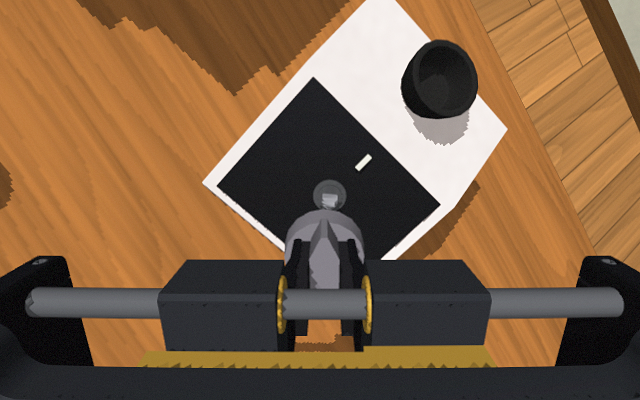

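```bash
python3 - <<'E'
from tgt import *
ci,im=load('w4')
cv2.imwrite('pics/w4c.png',cv2.resize(im[145:225,285:385],None,fx=7,fy=7,interpolation=cv2.INTER_CUBIC))
for gam in (1,): 
    x=(np.clip(im/255.,0,1)**0.5*255).astype('uint8'); cv2.imwrite('pics/w4g.png',cv2.resize(x[170:220,305:355],None,fx=12,fy=12,interpolation=cv2.INTER_CUBIC))
E
```

```text
(no output)
```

View pics/w4c.png

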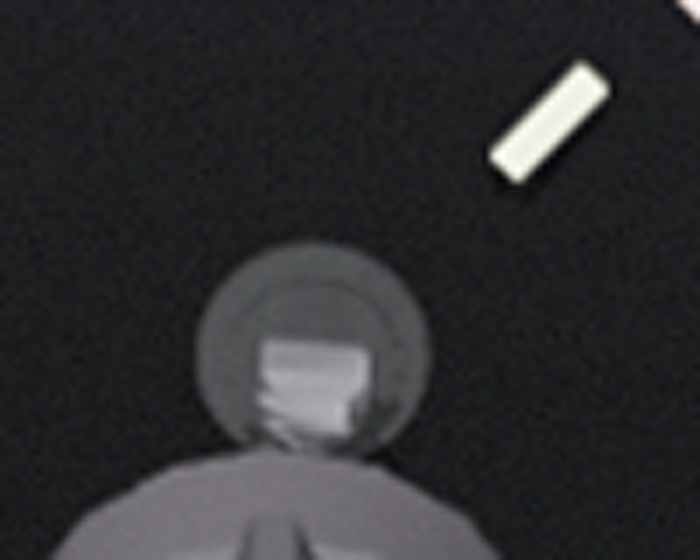

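View pics/w4g.png

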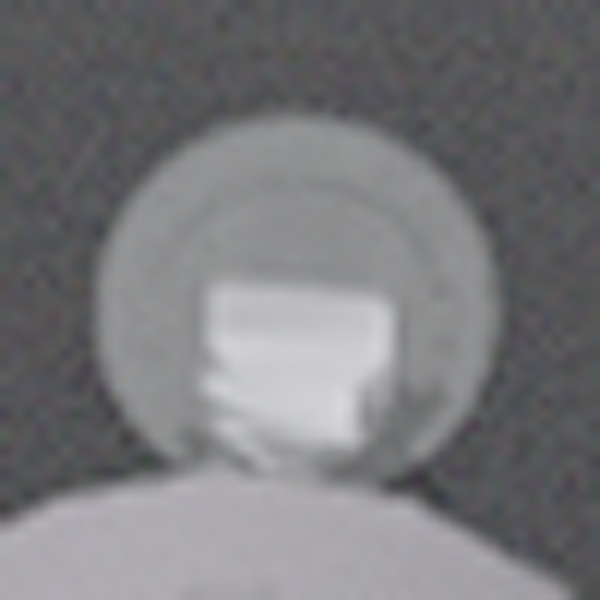

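{"fn": "step_arm", "kwargs": {"delta_pos": [[-15, 1, 5], [-20, 1, 15], [-12, 0, 10], [0, 0, 0], [0, 0, 0]], "dr": [[0, 0, 0], [0, 0, 0], [0, 0, 0], [0, 0, 0], [0, 0, 0]]}}

```text
t: 7.1
eef_pos: [594.7, 38.9, 108.5]
orientation: [[0.424, 0.796, 0.431], [0.846, -0.519, 0.126], [0.324, 0.311, -0.893]]
ft_force: [0.7, 1.1, -0.6]
grip_width: 0.158
```

```bash
python3 - <<'E'
from tgt import *
ci,im=snap('wrist','w5.png'); st=env.read_state();print(st['eef_pos'],st['ft_force'],st['joint_positions']);np.save('pics/w5s.npy',st,allow_pickle=True)
E
```

```text
[595.15  39.49 109.15] [-0.24  0.31 -0.06] [ 0.33  0.4  -0.51  2.15  0.54  0.21 -1.13]
```

View pics/w5.png

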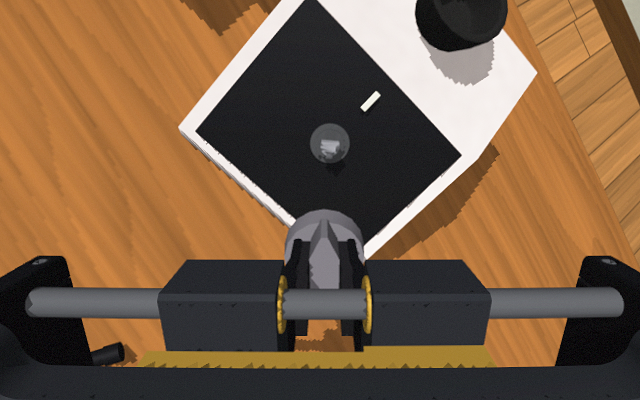

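```bash
python3 - <<'E'
from tgt import *
ci,im=load('w5')
print(env.read_state()['joint_positions'][5])
x=(np.clip(im/255.,0,1)**0.6*255).astype('uint8'); cv2.imwrite('pics/w5g.png',cv2.resize(x[117:177,300:360],None,fx=10,fy=10,interpolation=cv2.INTER_CUBIC))
E
```

```text
0.211228017923084
```

View pics/w5g.png

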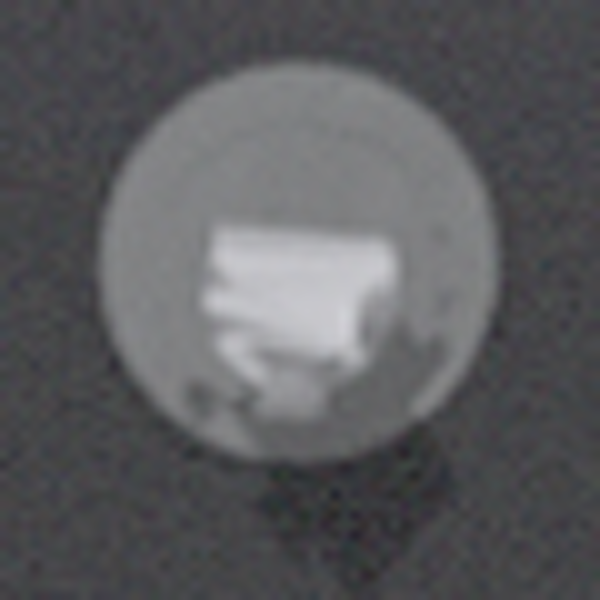

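```bash
cat > meas.py <<'E'
from tgt import *
def disc(im,box,lo=62):
    x0,y0,x1,y1=box; g=cv2.GaussianBlur(cv2.cvtColor(im,6),(3,3),0)[y0:y1,x0:x1]
    return g
def markc(im,box):
    x0,y0,x1,y1=box; g=cv2.cvtColor(im,6)[y0:y1,x0:x1]; m=(g>130).astype('uint8')
    n,l,s,c=cv2.connectedComponentsWithStats(m); i=1+np.argmax(s[1:,4])
    pts=np.argwhere(l==i)[:,::-1].astype(np.float32); w=np.where(l==i,g.astype(float)-60,0)
    ys,xs=np.mgrid[0:g.shape[0],0:g.shape[1]]
    w=np.where(cv2.dilate((l==i).astype('uint8'),np.ones((3,3)))>0,np.clip(g.astype(float)-45,0,None),0)
    return np.array([(w*xs).sum()/w.sum()+x0,(w*ys).sum()/w.sum()+y0]), cv2.minAreaRect(pts)
E
python3 - <<'E'
from meas import *
for f,mb,db in (('w4',(345,145,380,180),(305,170,355,205)),('w5',(355,85,388,117),(303,115,358,175))):
    ci,im=load(f); m,r=markc(im,mb); print(f,'mark',m,r)
    x0,y0,x1,y1=db; g=cv2.GaussianBlur(cv2.cvtColor(im,6),(0,0),0.8)[y0:y1,x0:x1].astype(float)
    print('bg',np.median(g[:3]), 'disc', g[ (9 if f=='w4' else 10) ,g.shape[1]//2])
    # radial half-level crossing from approx centre
    c0=np.array([329.6-x0,(195 if f=='w4' else 143.)-y0]); P=[]
    for a in np.radians(np.arange(0,360,6)):
        rs=np.arange(13,26,.25); xs=c0[0]+rs*np.cos(a);ys=c0[1]+rs*np.sin(a)
        v=cv2.remap(g.astype(np.float32),xs.astype(np.float32)[None],ys.astype(np.float32)[None],1)[0]
        if ys.max()>g.shape[0]-1: continue
        k=np.where((v[:-1]>55)&(v[1:]<=55))[0]
        if len(k): P.append((xs[k[0]]+x0,ys[k[0]]+y0))
    P=np.array(P,np.float32); e=cv2.fitEllipse(P); print('disc',len(P),e, cv2.minEnclosingCircle(P))
E
```

```text
w4 mark [363.   161.98] ((18.000001907348633, 17.0), (5.656853675842285, 18.384775161743164), 45.0)
bg 31.0 disc 51.0
disc 37 ((329.1322021484375, 195.2601776123047), (31.803192138671875, 32.94976806640625), 86.98017883300781) ((329.0970458984375, 195.0527801513672), 16.50582504272461)
w5 mark [370.08 100.77] ((14.893111228942871, 15.900238990783691), (6.725708961486816, 22.80892562866211), 43.02506637573242)
bg 32.0 disc 84.0
disc 60 ((328.7441101074219, 141.35128784179688), (35.741729736328125, 40.735374450683594), 63.88261032104492) ((329.2314758300781, 142.59071350097656), 19.98044204711914)
```

```bash
python3 - <<'E'
from meas import *
res={}
from scipy.optimize import least_squares
for f,cy,md,th in (('w4',195,(345,145,380,180),42),('w5',143.,(355,85,388,117),55)):
    ci,im=load(f); g=cv2.GaussianBlur(cv2.cvtColor(im,6),(0,0),0.8).astype(np.float32); P=[]
    for a in np.radians(np.arange(150 if f=='w5' else 175,(395 if f=='w5' else 365),5)):
        rs=np.arange(13,25,.25); xs=(329.3+rs*np.cos(a)).astype(np.float32);ys=(cy+rs*np.sin(a)).astype(np.float32)
        v=cv2.remap(g,xs[None],ys[None],1)[0]; k=np.where((v[:-1]>th)&(v[1:]<=th))[0]
        if len(k): P.append((xs[k[0]],ys[k[0]]))
    P=np.array(P); s=least_squares(lambda q:np.hypot(*(P-q[:2]).T)-q[2],[329,cy,18],loss='soft_l1'); print(f,s.x,np.std(s.fun)); res[f]=s.x[:2]
    res[f+'m']=markc(im,md)[0]; res[f+'c']=ci
t=eyes.camera_info('top')
d,e=tri([(res[f+'c'],res[f]) for f in('w4','w5')]);m,e2=tri([(res[f+'c'],res[f+'m']) for f in('w4','w5')])
print('disc',d,e,'mark',m,e2,'dist',np.linalg.norm(d-m),(m-d))
dd,ee=tri([(res[f+'c'],res[f]) for f in('w4','w5')]+[(t,(294.6,167.6))]);print(dd,ee)
# using planes: mark 37mm from axis. find panel height h s.t. distance=37
T=slope(16,0);u=T[:,0];n=-T[:,2]
for f in('w4','w5'):
  for off in np.arange(50,75,4):
    p0=np.array([646,87.7,off]); a=onplane(res[f+'c'],res[f],p0,n); b=onplane(res[f+'c'],res[f+'m'],p0,n); v=b-a; print(f,off,a,b,np.linalg.norm(v),'angle from u',np.degrees(np.arctan2(v@np.cross(n,u),v@u)))
E
```

```text
w4 [329.19 195.82  17.23] 0.08938573439945169
w5 [329.36 142.63  19.7 ] 0.09847820214370918
disc [650.9   91.25  62.87] [np.float64(0.020257706930168526), np.float64(0.02025770693023631)] mark [683.09 100.39  77.92] [np.float64(0.019106151609350593), np.float64(0.0191061516093716)] dist 36.68938580901659 [32.19  9.14 15.05]
[647.9   89.83  65.05] [np.float64(2.847458233875858), np.float64(2.3960299160208876), np.float64(5.227840366271645)]
w4 50 [653.73  90.01  54.11] [686.21  99.68  71.38] 38.03282343194874 angle from u 0.5202452465083334
w4 54 [652.6   90.5   57.63] [684.63 100.04  74.66] 37.512954495513576 angle from u 0.5202452465083389
w4 58 [651.47  91.    61.14] [683.06 100.41  77.94] 36.99308555907862 angle from u 0.5202452465082876
w4 62 [650.34  91.49  64.66] [681.49 100.77  81.22] 36.473216622643456 angle from u 0.5202452465083168
w4 66 [649.21  91.99  68.17] [679.91 101.13  84.5 ] 35.95334768620831 angle from u 0.5202452465083438
w4 70 [648.08  92.48  71.69] [678.34 101.49  87.78] 35.43347874977326 angle from u 0.5202452465083435
w4 74 [646.95  92.98  75.21] [676.77 101.86  91.06] 34.91360981333818 angle from u 0.5202452465082957
w5 50 [654.31  91.28  54.57] [686.84 100.68  71.83] 38.01056569100906 angle from u 0.10833910381058556
w5 54 [652.93  91.27  57.9 ] [684.97 100.53  74.89] 37.4222756366053 angle from u 0.1083391038105449
w5 58 [651.56  91.27  61.22] [683.09 100.38  77.95] 36.83398558220143 angle from u 0.10833910381055022
w5 62 [650.18  91.26  64.55] [681.21 100.23  81.  ] 36.24569552779758 angle from u 0.10833910381059884
w5 66 [648.81  91.25  67.87] [679.33 100.07  84.06] 35.657405473393695 angle from u 0.10833910381060528
w5 70 [647.43  91.24  71.2 ] [677.45  99.92  87.12] 35.06911541898993 angle from u 0.10833910381055932
w5 74 [646.06  91.24  74.53] [675.57  99.77  90.18] 34.480825364586074 angle from u 0.10833910381059084
```

```bash
python3 - <<'E'
from meas import *
np.set_printoptions(precision=3,suppress=True)
T=slope(16.3,0);u=T[:,0];n=-T[:,2];w=np.cross(n,u)
d=np.array([650.9,91.25,62.87])
ci,_=load('w5');st=np.load('pics/w5s.npy',allow_pickle=True).item();R=st['orientation']
q=lambda x,y:(300+(x+.5)/10-.5,117+(y+.5)/10-.5)
a=onplane(ci,q(213,231),d,n);b=onplane(ci,q(397,240),d,n);e=b-a
fl=np.cross(n,e) ; fl/=np.linalg.norm(fl)
print('chord',np.linalg.norm(e),'flat angle ccw from up (deg)',np.degrees(np.arctan2(fl@w,fl@u)))
mid=(a+b)/2; print('mid',mid,'axis from flat',mid-2.5*fl,'disc',d,'diff in (flat,side)',(mid-d)@fl,(mid-d)@np.cross(n,fl))
print('tool x ccw of up',np.degrees(np.arctan2(R[:,0]@w,R[:,0]@u)), 'disc diam',2*19.7*((d-ci['xyz'])@ci['rotation'][:,2])/K(ci))
for f,ss in(('w4',2*17.23),):
  c4,_=load('w4');print(ss*((d-c4['xyz'])@c4['rotation'][:,2])/K(c4))
print('disc in tool',R.T@(d-st['eef_pos']),'n tilt',np.degrees(np.arccos(-R[:,2]@n)))
E
```

```text
chord 11.947360033891021 flat angle ccw from up (deg) 41.19573167709336
mid [651.923  92.416  63.537] axis from flat [650.776  90.366  62.683] disc [650.9   91.25  62.87] diff in (flat,side) 1.653583104849885 -0.34107406060620765
tool x ccw of up 43.8819648817241 disc diam 25.5820411936309
26.73023057054954
disc in tool [52.323  3.153 71.981] n tilt 0.23135974194257225
```

{"fn": "step_arm", "kwargs": {"delta_pos": [[15, 1, 0], [20, 1.5, 0], [15, 1, 0], [2.5, 0, 0], [0, 0, 0], [0, 0, 0]], "dr": [[0, 0, 0], [0, 0, 0], [0, 0, 0], [0, 0, 2.7], [0, 0, 0], [0, 0, 0]]}}

```text
t: 7.75
eef_pos: [619.5, 82.0, 127.0]
orientation: [[0.459, 0.777, 0.431], [0.822, -0.556, 0.126], [0.338, 0.296, -0.893]]
ft_force: [-0.4, -0.7, -1.8]
grip_width: 0.158
```

```bash
cat > chk.py <<'E'
from meas import *
np.set_printoptions(precision=3,suppress=True)
AZ=16.3;FL=41.2
d=np.array([650.9,91.25,62.87])
def rep(th=FL):
    st=env.read_state();R=st['orientation'];T=slope(AZ,th)
    print('axis in tool',R.T@(d-st['eef_pos']),'turn err',delta(T,d)[1],'F tool',R.T@st['ft_force'],'M',R.T@st['moment'],'j6,7',st['joint_positions'][5:],'t',st['t'],'grip',st['grip_width'])
E
python3 - <<'E'
from chk import *
ci,im=snap('wrist','w6.png');rep()
cv2.imwrite('pics/w6c.png',cv2.resize(im[130:260,240:420],None,fx=4,fy=4,interpolation=cv2.INTER_CUBIC))
E
```

```text
axis in tool [ 0.806  0.147 71.895] turn err [-0.198  0.242  0.035] F tool [-0.295  0.068 -0.191] M [ 0.36  -0.401 -0.007] j6,7 [ 0.276 -1.227] t 7.8 grip 0.15765211915781663
```

View pics/w6c.png

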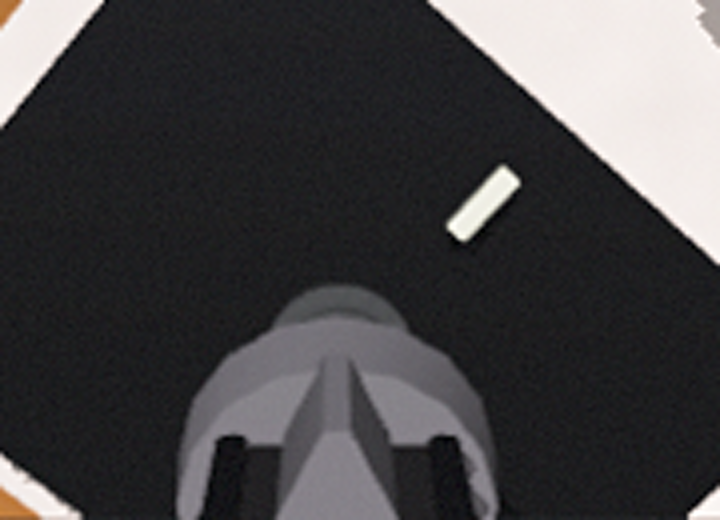

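```bash
python3 - <<'E'
from chk import *
s5=np.load('pics/w5s.npy',allow_pickle=True).item()
print(s5['orientation'].T@(s5['eef_pos']-[600.52,74.79,150.64]))
st=env.read_state();print(s5['orientation'].T@(st['eef_pos']-s5['eef_pos']));print(s5['joint_positions'],st['joint_positions'])
E
```

```text
[-45.607   1.066  30.243]
[51.63   3.009  0.085]
[ 0.333  0.396 -0.514  2.145  0.543  0.211 -1.13 ] [ 0.221  0.396 -0.484  2.076  0.523  0.276 -1.227]
```

{"fn": "step_arm", "kwargs": {"delta_pos": [[1, 0.5, 0], [0, 0, 8], [0, 0, 7], [0, 0, 0], [0, 0, 0]], "dr": [[-0.2, 0.25, 0], [0, 0, 0], [0, 0, 0], [0, 0, 0], [0, 0, 0]]}}

```text
t: 8.3
eef_pos: [626.8, 84.3, 113.2]
orientation: [[0.459, 0.775, 0.435], [0.82, -0.557, 0.128], [0.342, 0.298, -0.891]]
ft_force: [0.1, 0.3, -0.6]
grip_width: 0.159
```

```bash
python3 - <<'E'
from chk import *
ci,im=snap('wrist','w7.png');rep();print(env.read_state()['joint_positions'])
ci,im2=snap('scene','s7.png')
a=cv2.resize(im[150:260,260:400],(560,440),interpolation=cv2.INTER_CUBIC)
b=cv2.resize(im2[170:280,340:450],(240,240),interpolation=cv2.INTER_CUBIC)
cv2.imwrite('pics/w7c.png',np.hstack([a,cv2.copyMakeBorder(b,0,200,0,0,0)]))
E
```

```text
axis in tool [-0.63  -0.474 56.526] turn err [-0.026 -0.017 -0.01 ] F tool [0.689 0.814 0.271] M [ 0.303 -0.424 -0.068] j6,7 [ 0.246 -1.272] t 8.35 grip 0.16027506832724048
[ 0.185  0.422 -0.446  2.074  0.567  0.246 -1.272]
```

View pics/w7c.png

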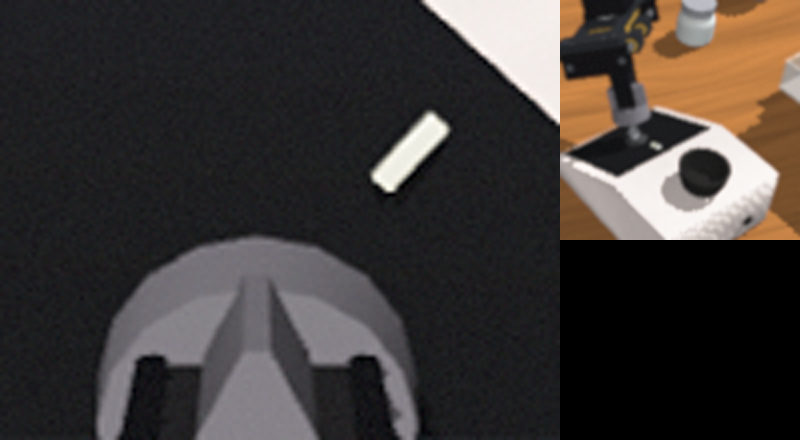

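```bash
cat > fk.py <<'E'
import numpy as np, itertools
from scipy.spatial.transform import Rotation as Ro
from scipy.optimize import least_squares
E
python3 - <<'E'
from fk import *
from tgt import *
s5=np.load('pics/w5s.npy',allow_pickle=True).item(); st=env.read_state()
np.save('pics/w7s.npy',st,allow_pickle=True)
st0=(np.array([1.2891226,0.4693835,-0.04858705,1.53355236,0.02412492,1.14102418,-0.08233207]),np.array([[9.68222486e-01,2.50089855e-01,-5.30516731e-04],[2.50090402e-01,-9.68220998e-01,1.70011456e-03],[-8.84760355e-05,-1.77876629e-03,-9.99998414e-01]]),np.array([168.68403386,-653.04909004,232.59840041]))
D=[st0]+[(s['joint_positions'],s['orientation'],s['eef_pos']) for s in (s5,st)]
best=[]
def rot(q,s):
    a=[Ro.from_euler('z',s[0]*q[0]),Ro.from_euler('y',s[1]*q[1]),Ro.from_euler('z',s[2]*q[2]),Ro.from_euler('y',s[3]*q[3]),Ro.from_euler('z',s[4]*q[4]),Ro.from_euler('y',s[5]*q[5]),Ro.from_euler('z',s[6]*q[6])]
    R=Ro.identity();out=[]
    for r in a: R=R*r; out.append(R.as_matrix())
    return out
for s in itertools.product((1,-1),repeat=4):
    s=(s[0],1,s[1],1,s[2],1,s[3])
    E=[rot(q,s)[-1].T@R for q,R,p in D]   # constant tool offset
    err=sum(np.linalg.norm(E[i]-E[0]) for i in range(1,len(E)))
    best.append((err,s,E[0]))
best.sort(key=lambda b:b[0])
for b in best[:3]: print(b[0],b[1]); print(b[2])
s=best[0][1]
# position: p = d1 z + R2*(a,0,d3) + R4*(a2,0,d5)+R6*(a3,0,d7)  linear
A=[];B=[]
for q,R,p in D:
    o=rot(q,s); A.append(np.hstack([np.array([[0],[0],[1.]]),o[1][:,[0,1,2]],o[3][:,[0,1,2]],o[5][:,[0,1,2]]])); B.append(p)
A=np.vstack(A);B=np.hstack(B)
for cols in ([0,3,6,9],[0,1,3,4,6,9],[0,1,3,4,6,7,9]):
    x,r,_,_=np.linalg.lstsq(A[:,cols],B,rcond=None); print(cols,x,'res',np.round(A[:,cols]@x-B,1))
E
```

```text
1.869450419244176e-08 (-1, 1, -1, 1, -1, 1, -1)
[[ 0. -1. -0.]
 [ 1.  0.  0.]
 [-0. -0.  1.]]
0.7564998107286607 (1, 1, -1, 1, -1, 1, 1)
[[-0.39  0.92 -0.  ]
 [-0.92 -0.39  0.  ]
 [-0.    0.    1.  ]]
1.8349597930291628 (1, 1, 1, 1, -1, 1, 1)
[[-0.47  0.88 -0.01]
 [-0.88 -0.47  0.04]
 [ 0.04  0.03  1.  ]]
[0, 3, 6, 9] [ 18.02 693.07 404.07 249.44] res [ 39.    5.7 -14.9  -2.6   0.8   9.   -3.2   6.3   6. ]
[0, 1, 3, 4, 6, 9] [-877.33 -327.58 1329.62 -134.74  338.17  204.07] res [33.7 11.9  0.9 -4.8 -1.6 -0.9  6.  -1.8 -0.1]
[0, 1, 3, 4, 6, 7, 9] [-6959.29 -1945.9   4244.49 -1464.49  -639.65  -454.87  -929.08] res [  9.6   3.4  -0.6  -2.9  -5.5 -10.3   2.8   5.1  10.9]
```

```bash
python3 - <<'E'
from fk import *
from tgt import *
s=(-1, 1, -1, 1, -1, 1, -1)
L=[np.load(f'pics/{f}.npy',allow_pickle=True).item() for f in('w5s','w7s')]
D=[(np.array([1.2891226,0.4693835,-0.04858705,1.53355236,0.02412492,1.14102418,-0.08233207]),0,np.array([168.68403386,-653.04909004,232.59840041]))]+[(x['joint_positions'],0,x['eef_pos']) for x in L]
# printed to 2-3 decimals: w4, w6
D+=[(np.array([ 0.27,0.33,-0.52,2.1,0.42,0.31,-1.08]),0,np.array([600.52,74.79,150.64]))]
D+=[(np.array([ 0.221,0.396,-0.484,2.076,0.523,0.276,-1.227]),0,np.array([619.5,82.2,127.3]))]
W=[1,1,1,.3,1]
def frames(q):
    R=Ro.identity();o=[]
    for i,ax in enumerate('zyzyzyz'):
        R=R*Ro.from_euler(ax,s[i]*q[i]);o.append(R.as_matrix())
    return o
A=[];B=[]
for (q,_,p),w in zip(D,W):
    o=frames(q);A.append(w*np.hstack([np.array([[0],[0],[1.]])]+[o[i] for i in(1,3,5)]));B.append(w*p)
A=np.vstack(A);B=np.hstack(B)
for cols in ([0,3,6,9],[0,2,3,6,9],[0,2,3,5,6,9],[0,2,3,5,6,8,9],[0,1,3,4,6,9,2]):
    x=np.linalg.lstsq(A[:,cols],B,rcond=None)[0]; print(cols,x,'res',np.round(A[:,cols]@x-B,1))
E
```

```text
[0, 3, 6, 9] [ 11.95 699.   402.28 251.92] res [ 39.2   4.7 -17.4  -0.4  -0.    7.5  -0.8   5.7   4.5  -4.8   0.8   2.3
  -4.6   3.9   4.7]
[0, 2, 3, 6, 9] [249.32 -43.67 554.21 468.85 317.23] res [-1.1 -1.5 -2.3 -1.   1.1  0.9  0.3  0.4  0.7 -0.6 -0.3  0.5 -0.2  0.5
  0.6]
[0, 2, 3, 5, 6, 9] [238.49 -26.8  554.09 -15.35 466.84 304.42] res [-0.   0.   0.  -0.   0.1  0.  -0.   0.   0.  -0.3 -0.5  0.3  0.1  0.1
 -0.2]
[0, 2, 3, 5, 6, 8, 9] [238.64 -26.89 554.12 -15.39 466.83   0.12 304.6 ] res [-0.   0.   0.  -0.   0.1  0.  -0.   0.   0.  -0.3 -0.5  0.3  0.1  0.1
 -0.2]
[0, 1, 3, 4, 6, 9, 2] [254.27  10.3  529.5  -10.38 464.92 304.2  -42.01] res [ 0.   0.   0.  -0.   0.2 -0.1  0.   0.  -0.  -0.2 -0.6  0.4  0.1 -0.
 -0. ]
```

```bash
cat >> fk.py <<'E'
S=(-1,1,-1,1,-1,1,-1)
TO=np.array([[0,-1.,0],[1,0,0],[0,0,1]])
LO=np.array([-2.59,-.33,-1.39,.1,-1.04,.21,-2.66]);HI=np.array([2.59,1.99,1.29,2.45,4.18,1.99,2.66])
def fk(q):
    R=Ro.identity();o=[]
    for i,ax in enumerate('zyzyzyz'):
        R=R*Ro.from_euler(ax,S[i]*q[i]);o.append(R.as_matrix())
    p=np.array([0,0,238.49])+o[1]@[0,-26.8,554.09]+o[3]@[0,-15.35,466.84]+o[5]@[0,0,304.42]
    return p,o[6]@TO
def ik(p,R,q3,q0):
    def f(x):
        q=np.array([x[0],x[1],q3,*x[2:]]);pp,RR=fk(q); return np.r_[(pp-p)/300,Ro.from_matrix(RR.T@R).as_rotvec()]
    r=least_squares(f,np.delete(q0,2)); return np.insert(r.x,2,q3),np.linalg.norm(r.fun)
E
python3 - <<'E'
from fk import *
from chk import *
st=env.read_state();q0=st['joint_positions']
p,R=fk(q0);print(p-st['eef_pos'],np.abs(R-st['orientation']).max())
for name,th,dz in (('pre',41.2,56.5),('home',41.2,26.1),('home',0,26.1),('home',41.2-180,26.1)):
    T=slope(AZ,th); P=d-dz*T[:,2]
    for q3 in (-1.2,-.9,-.7,-.55,-.45,-.3,0,.3,.6,.9,1.2):
        for qs in (q0,):
            q,e=ik(P,T,q3,qs)
            if e<1e-4: print(name,th,q, 'OK' if ((q>LO)&(q<HI)).all() else '')
E
```

```text
[-0.007  0.032  0.024] 3.885780586188048e-16
pre 41.2 [ 0.703  0.721 -1.2    2.05   1.312  0.651 -1.845] OK
pre 41.2 [ 0.526  0.55  -0.9    2.058  1.088  0.43  -1.708] OK
pre 41.2 [ 0.383  0.479 -0.7    2.065  0.898  0.33  -1.56 ] OK
pre 41.2 [ 0.268  0.441 -0.55   2.071  0.719  0.274 -1.408] OK
pre 41.2 [ 0.189  0.422 -0.45   2.075  0.578  0.245 -1.283] OK
pre 41.2 [ 0.068  0.401 -0.3    2.082  0.33   0.214 -1.055] OK
pre 41.2 [-0.177  0.382  0.     2.097 -0.249  0.2   -0.511] 
pre 41.2 [-0.42   0.392  0.3    2.111 -0.746  0.245 -0.044] OK
pre 41.2 [-0.653  0.434  0.6    2.123 -1.075  0.341  0.254] 
pre 41.2 [-0.863  0.528  0.9    2.133  1.845 -0.492 -2.705] 
pre 41.2 [-2.298 -1.511  1.2    2.14   1.72   1.6   -1.848] 
home 41.2 [ 0.679  0.807 -1.2    2.036  1.423  0.693 -1.912] OK
home 41.2 [ 0.507  0.625 -0.9    2.043  1.239  0.449 -1.831] OK
home 41.2 [ 0.368  0.548 -0.7    2.051  1.079  0.331 -1.721] OK
home 41.2 [ 0.256  0.507 -0.55   2.057  0.918  0.261 -1.592] OK
home 41.2 [ 0.179  0.487 -0.45   2.061  0.779  0.222 -1.471] OK
home 41.2 [ 0.061  0.464 -0.3    2.068  0.497  0.1
[... 997 characters left out ...]
[ 0.679  0.807 -1.2    2.036  1.423  0.693  1.229] OK
home -138.8 [ 0.507  0.625 -0.9    2.043  1.239  0.449  1.311] OK
home -138.8 [ 0.368  0.548 -0.7    2.051  1.079  0.331  1.42 ] OK
home -138.8 [ 0.256  0.507 -0.55   2.057  0.918  0.261  1.55 ] OK
home -138.8 [ 0.179  0.487 -0.45   2.061  0.779  0.222  1.67 ] OK
home -138.8 [ 0.061  0.464 -0.3    2.068  0.497  0.177 -4.357] 
home -138.8 [-0.179  0.444  0.     2.082 -0.317  0.153 -3.586] 
home -138.8 [-0.418  0.457  0.3    2.097 -0.943  0.221 -2.999] 
home -138.8 [-0.646  0.507  0.6    2.109 -1.254  0.345 -2.729] 
home -138.8 [-0.85   0.612  0.9    2.119 -1.436  0.524 -2.6  ] 
home -138.8 [-1.007  0.809  1.2    2.126 -1.574  0.791 -2.546]
```

```bash
cat >> fk.py <<'E'
def jac(q):
    p,R=fk(q);J=np.zeros((6,7))
    for i in range(7):
        dq=q.copy();dq[i]+=1e-6;pp,RR=fk(dq);J[:3,i]=(pp-p)/1e-6/1000;J[3:,i]=Ro.from_matrix(RR@R.T).as_rotvec()/1e-6
    return J
def move(q,dp,dr,n=10,lam=0.0,null=None,k=0.0,tp=None):
    "tp=(p,R) commanded; returns q,tp"
    p,R=tp; p2=p+R@np.array(dp,float); R2=R@Ro.from_rotvec(np.radians(dr)).as_matrix()
    rv=Ro.from_matrix(R.T@R2).as_rotvec()
    for i in range(1,n+1):
        pt=p+(p2-p)*i/n; Rt=R@Ro.from_rotvec(rv*i/n).as_matrix()
        for _ in range(2):
            pp,RR=fk(q);e=np.r_[(pt-pp)/1000,Ro.from_matrix(Rt@RR.T).as_rotvec()]
            J=jac(q);Ji=J.T@np.linalg.inv(J@J.T+lam**2*np.eye(6)); q=q+Ji@e
            if null is not None: q=q+(np.eye(7)-Ji@J)@(null-q)*k
        q=np.clip(q,LO,HI)
    return q,(p2,R2)
E
cat > hist.py <<'E'
H=[]
def a(ps,rs): H.append((ps,rs))
Z=[0,0,0]
a([[20,-15,4]]+[[37,-28,7]]*9+[[37,-28,6],[17,-14,0]],[Z]*12)
a([Z]*4,[[0,0,5],[0,0,4.5],Z,Z])
a([[2.5,0,0],[0,0,20],[0,0,30],[0,0,30],[0,0,25],[0,0,15],[0,0,7],[0,0,3],Z,Z],[Z,[0,0,-6.7]]+[Z]*8)
a([[0,0,1.5]],[Z])
a([[0,0,-10],[0,0,-30],[0,0,-40],[0,0,-40],[0,0,-40],[0,0,-20]],[Z]*6)
a([[12,-20,0],[20,-34,5],[20,-34,7],[20,-34,7]]+[[20,-34,8]]*4+[[14,-24,8],[8,-14,0],[2,-3,0]],[Z]*11)
a([Z]*8,[[-.7,1.9,-3.4]]+[[-1.3,3.7,-6.8]]*6+[[-.7,1.8,-3.4]])
a([[-15,1,5],[-20,1,15],[-12,0,10]],[Z]*3)
a([[15,1,0],[20,1.5,0],[15,1,0],[2.5,0,0]],[Z,Z,Z,[0,0,2.7]])
a([[1,.5,0],[0,0,8],[0,0,7]],[[-.2,.25,0],Z,Z])
E
python3 - <<'E'
from fk import *; from hist import H
np.set_printoptions(precision=3,suppress=True)
qs=np.array([1.289,0.469,-0.049,1.532,0.024,1.141,-0.082]); mid=(LO+HI)/2
for nm,kw in (('pinv',{}),('damp.05',dict(lam=.05)),('home.02',dict(null=qs,k=.02)),('home.1',dict(null=qs,k=.1)),('home1',dict(null=qs,k=.5)),('mid.02',dict(null=mid,k=.02)),('mid.3',dict(null=mid,k=.3))):
    q=qs.copy();tp=fk(q);out=[]
    for ps,rs in H:
        for p,r in zip(ps,rs): q,tp=move(q,p,r,n=4,tp=tp,**kw)
        out.append(q)
    print(nm);[print('   ',n,out[i]) for n,i in (('w4',6),('w5',7),('w6',8),('w7',9))]
print('true w4 [ 0.27  0.33 -0.52  2.1   0.42  0.31 -1.08]\nw5 [ 0.333  0.396 -0.514  2.145  0.543  0.211 -1.13 ]\nw6 [ 0.221  0.396 -0.484  2.076  0.523  0.276 -1.227]\nw7 [ 0.185  0.422 -0.446  2.074  0.567  0.246 -1.272]')
E
```

```text
pinv
    w4 [ 0.269  0.334 -0.522  2.1    0.417  0.304 -1.08 ]
    w5 [ 0.297  0.388 -0.469  2.148  0.464  0.21  -1.056]
    w6 [ 0.178  0.387 -0.429  2.079  0.448  0.264 -1.16 ]
    w7 [ 0.138  0.412 -0.387  2.077  0.474  0.232 -1.187]
damp.05
    w4 [ 0.269  0.334 -0.522  2.1    0.417  0.304 -1.08 ]
    w5 [ 0.297  0.388 -0.469  2.148  0.464  0.21  -1.056]
    w6 [ 0.178  0.387 -0.43   2.079  0.448  0.264 -1.16 ]
    w7 [ 0.139  0.412 -0.387  2.077  0.474  0.232 -1.187]
home.02
    w4 [ 0.177  0.318 -0.411  2.105  0.288  0.288 -0.963]
    w5 [ 0.194  0.37  -0.343  2.154  0.219  0.21  -0.825]
    w6 [ 0.006  0.363 -0.218  2.089  0.13   0.235 -0.867]
    w7 [-0.031  0.39  -0.178  2.087  0.096  0.21  -0.836]
home.1
    w4 [ 0.104  0.307 -0.324  2.109  0.184  0.279 -0.867]
    w5 [ 0.122  0.361 -0.257  2.158  0.036  0.21  -0.652]
    w6 [-0.047  0.358 -0.155  2.092  0.028  0.232 -0.772]
    w7 [-0.068  0.387 -0.133  2.089  0.008  0.21  -0.753]
home1
    w4 [ 0.065  0.303 -0.278  2.111  0.13   0.276 -0.818]
    w5 [ 0.1    0.359 -0.231  2.159 -0.02   0.21  -0.598]
    w6 [-0.043  0.358 -0.16   2.092  0.036  0.232 -0.779]
    w7 [-0.077  0.386 -0.122  2.089 -0.013  0.21  -0.734]
mid.02
    w4 [ 0.18   0.318 -0.415  2.105  0.292  0.289 -0.966]
    w5 [ 0.247  0.379 -0.408  2.151  0.35   0.21  -0.949]
    w6 [ 0.133  0.379 -0.374  2.081  0.368  0.254 -1.087]
    w7 [ 0.104  0.406 -0.345  2.079  0.403  0.223 -1.122]
mid.3
    w4 [ 0.211  0.323 -0.451  2.103  0.335  0.294 -1.006]
    w5 [ 0.279  0.385 -0.447  2.149  0.424  0.21  -1.018]
    w6 [ 0.151  0.383 -0.397  2.08   0.401  0.258 -1.117]
    w7 [ 0.117  0.408 -0.361  2.078  0.43   0.226 -1.147]
true w4 [ 0.27  0.33 -0.52  2.1   0.42  0.31 -1.08]
w5 [ 0.333  0.396 -0.514  2.145  0.543  0.211 -1.13 ]
w6 [ 0.221  0.396 -0.484  2.076  0.523  0.276 -1.227]
w7 [ 0.185  0.422 -0.446  2.074  0.567  0.246 -1.272]
```

```bash
python3 - <<'E'
from fk import *; from cell import env
np.set_printoptions(precision=3,suppress=True)
q0=env.read_state()['joint_positions'];tp=fk(q0)
qb,tpb=q0,tp
for _ in range(2): qb,tpb=move(qb,[0,0,-40],[0,0,0],n=4,tp=tpb)
print('back',qb)
def run(seq,q,tp):
    mn=q[5]
    for p,r in seq:
        for _ in range(4):
            q,tp=move(q,np.array(p)/4,np.array(r)/4,n=2,tp=tp); mn=min(mn,q[5])
    return q,tp,mn
import itertools
res=[]
rots=[(0,0,30),(0,0,-30),(0,20,0),(0,-20,0),(20,0,0),(-20,0,0)]
trs=[(80,0,0),(-80,0,0),(0,80,0),(0,-80,0),(0,0,-80),(0,0,0)]
for a in rots:
  for b in rots+trs:
    A=((0,0,0),a); iA=((0,0,0),tuple(-np.array(a)))
    if b in rots:
        B=((0,0,0),b);iB=((0,0,0),tuple(-np.array(b)))
    else:
        B=(b,(0,0,0));iB=(tuple(-np.array(b)),(0,0,0))
    for seq in ([A,B,iA,iB],[B,A,iB,iA]):
        # exact inverse in tool frame holds for group commutator? use: final correction to start pose afterwards
        try: q,t,mn=run(seq,qb,tpb)
        except Exception: continue
        # return to start pose
        p,R=t; dp=R.T@(tpb[0]-p)
        q,t,mn2=run([(dp,(0,0,0))],q,t); p,R=t
        dr=np.degrees(Ro.from_matrix(R.T@tpb[1]).as_rotvec()); q,t,mn3=run([((0,0,0),dr)],q,t)
        res.append((q[2]-qb[2],min(mn,mn2,mn3),seq))
res.sort(key=lambda r:r[0])
for r in res[:6]: print(r)
E
```

```text
back [ 0.407  0.291 -0.671  2.082  0.387  0.379 -1.095]
(np.float64(-0.7194731409224601), np.float64(0.21), [((0, 0, 0), (0, 20, 0)), ((0, 0, 0), (-20, 0, 0)), ((0, 0, 0), (np.int64(0), np.int64(-20), np.int64(0))), ((0, 0, 0), (np.int64(20), np.int64(0), np.int64(0)))])
(np.float64(-0.7194731409224601), np.float64(0.21), [((0, 0, 0), (0, 20, 0)), ((0, 0, 0), (-20, 0, 0)), ((0, 0, 0), (np.int64(0), np.int64(-20), np.int64(0))), ((0, 0, 0), (np.int64(20), np.int64(0), np.int64(0)))])
(np.float64(-0.7194731409224601), np.float64(0.21), [((-80, 0, 0), (0, 0, 0)), ((0, 0, 0), (-20, 0, 0)), ((np.int64(80), np.int64(0), np.int64(0)), (0, 0, 0)), ((0, 0, 0), (np.int64(20), np.int64(0), np.int64(0)))])
(np.float64(-0.3872044501949444), np.float64(0.21), [((0, 0, 0), (-20, 0, 0)), ((0, 0, 0), (0, 0, 30)), ((0, 0, 0), (np.int64(20), np.int64(0), np.int64(0))), ((0, 0, 0), (np.int64(0), np.int64(0), np.int64(-30)))])
(np.float64(-0.3872044501949444), np.float64(0.21), [((0, 0, 0), (-20, 0, 0)), ((0, 0, 0), (0, 0, 30)), ((0, 0, 0), (np.int64(20), np.int64(0), np.int64(0))), ((0, 0, 0), (np.int64(0), np.int64(0), np.int64(-30)))])
(np.float64(-0.24777013229387923), np.float64(0.32753039321257804), [((0, 0, -80), (0, 0, 0)), ((0, 0, 0), (-20, 0, 0)), ((np.int64(0), np.int64(0), np.int64(80)), (0, 0, 0)), ((0, 0, 0), (np.int64(20), np.int64(0), np.int64(0)))])
```

```bash
python3 - <<'E'
from fk import *; from chk import *
st=env.read_state();q0=st['joint_positions'];tp0=fk(q0)
def run(seq,q,tp,pr=True):
    for p,r in seq:
        m=9
        for _ in range(4): q,tp=move(q,np.array(p)/4,np.array(r)/4,n=2,tp=tp);m=min(m,q[5])
        if pr: print('  ',p,r,q,'minq6',round(m,3),tp[0])
    return q,tp
for B,T in ((120,20),(160,20),(160,30),(120,30),(100,40)):
    print(B,T)
    q,tp=run([((0,0,-B),(0,0,0)),((0,0,0),(-T,0,0)),((0,0,B-40),(0,0,0)),((0,0,0),(T,0,0))],q0,tp0)
    R=tp[1]; dp=R.T@(tp0[0]-R[:,2]*0-tp[0]); print(dp)
    q,tp=run([(dp-[0,0,0],(0,0,0)),((0,0,30),(0,0,0)),((0,0,0),(0,0,20)),((0,0,0),(0,0,21))],q,tp)
E
```

```text
120 20
   (0, 0, -120) (0, 0, 0) [ 0.524  0.221 -0.772  2.077  0.268  0.445 -0.982] minq6 0.296 [574.68   68.955 220.728]
   (0, 0, 0) (-20, 0, 0) [-0.051  0.131 -0.321  2.272  1.435  0.35  -2.288] minq6 0.294 [574.68   68.955 220.728]
   (0, 0, 80) (0, 0, 0) [-0.026  0.316 -0.314  2.219  1.825  0.372 -2.631] minq6 0.35 [628.634  63.316 161.93 ]
   (0, 0, 0) (20, 0, 0) [ 0.465  0.405 -0.738  2.025  0.595  0.389 -1.241] minq6 0.222 [628.634  63.316 161.93 ]
[ -0.    -27.362  44.825]
   [ -0.    -27.362  44.825] (0, 0, 0) [ 0.278  0.444 -0.564  2.068  0.732  0.28  -1.419] minq6 0.28 [626.978  84.306 113.82 ]
   (0, 0, 30) (0, 0, 0) [ 0.193  0.489 -0.468  2.059  0.797  0.23  -1.486] minq6 0.23 [640.052  88.144  87.093]
   (0, 0, 0) (0, 0, 20) [ 0.133  0.476 -0.391  2.062  0.67   0.21  -1.722] minq6 0.21 [640.052  88.144  87.093]
   (0, 0, 0) (0, 0, 21) [ 0.078  0.466 -0.322  2.065  0.535  0.21  -1.965] minq6 0.21 [640.052  88.144  87.093]
160 20
   (0, 0, -160) (0, 0, 0) [ 0.642  0.144 -0.858  2.065  0.128  0.515 -0.849] minq6 0.313 [557.248  63.838 256.364]
   (0, 0, 0) (-20, 0, 0) [ 0
[... 2968 characters left out ...]
, 0, 0) [ 0.004  0.449 -0.536  2.307  2.091  0.964 -2.66 ] minq6 0.872 [633.297  55.889 173.486]
   (0, 0, 0) (40, 0, 0) [ 0.586  0.437 -0.881  2.     0.681  0.451 -1.293] minq6 0.311 [633.297  55.889 173.486]
[ -0.    -38.567  54.037]
   [ -0.    -38.567  54.037] (0, 0, 0) [ 0.362  0.471 -0.672  2.064  0.862  0.32  -1.53 ] minq6 0.32 [626.978  84.306 113.82 ]
   (0, 0, 30) (0, 0, 0) [ 0.276  0.513 -0.577  2.054  0.942  0.273 -1.611] minq6 0.273 [640.052  88.144  87.093]
   (0, 0, 0) (0, 0, 20) [ 0.214  0.495 -0.496  2.057  0.837  0.24  -1.87 ] minq6 0.24 [640.052  88.144  87.093]
   (0, 0, 0) (0, 0, 21) [ 0.15   0.479 -0.413  2.061  0.709  0.211 -2.123] minq6 0.211 [640.052  88.144  87.093]
```

{"fn": "step_arm", "kwargs": {"delta_pos": [[0, 0, -20], [0, 0, -40], [0, 0, -40], [0, 0, -40], [0, 0, -20], [0, 0, 0], [0, 0, 0], [0, 0, 0], [0, 0, 0], [0, 0, 0], [0, 0, 0], [0, 0, 0]], "dr": [[0, 0, 0], [0, 0, 0], [0, 0, 0], [0, 0, 0], [0, 0, 0], [0, 0, 0], [-4, 0, 0], [-4, 0, 0], [-4, 0, 0], [-4, 0, 0], [-4, 0, 0], [0, 0, 0]]}}

```text
t: 9.6
eef_pos: [555.2, 63.4, 253.1]
orientation: [[0.461, 0.614, 0.64], [0.822, -0.567, -0.048], [0.333, 0.549, -0.767]]
ft_force: [-0.3, 0.6, 0.1]
grip_width: 0.155
```

{"fn": "step_arm", "kwargs": {"delta_pos": [[0, 0, 30], [0, 0, 30], [0, 0, 30], [0, 0, 30], [0, 0, 0], [0, 0, 0], [0, 0, 0], [0, 0, 0], [0, 0, 0], [0, 0, 0]], "dr": [[0, 0, 0], [0, 0, 0], [0, 0, 0], [0, 0, 0], [4, 0, 0], [4, 0, 0], [4, 0, 0], [4, 0, 0], [4, 0, 0], [0, 0, 0]]}}

```text
t: 10.6
eef_pos: [635.2, 50.8, 161.7]
orientation: [[0.474, 0.766, 0.433], [0.816, -0.568, 0.111], [0.331, 0.301, -0.894]]
ft_force: [0.5, -0.1, -1.0]
grip_width: 0.158
```

```bash
python3 - <<'E'
from chk import *
rep();print(env.read_state()['joint_positions'])
E
```

```text
axis in tool [  7.731 -40.672  99.643] turn err [ 0.369  0.899 -0.658] F tool [-0.152  0.12   1.138] M [ 0.239 -0.416 -0.008] j6,7 [ 0.446 -1.351] t 10.6 grip 0.1582176912500879
[ 0.56   0.451 -0.852  2.005  0.732  0.446 -1.351]
```

{"fn": "step_arm", "kwargs": {"delta_pos": [[4, -20, 5], [4, -20, 10], [0, 0, 10], [0, 0, 0], [0, 0, 0]], "dr": [[0, 0, 0], [0, 0, 0], [0.4, 0.9, -0.7], [0, 0, 0], [0, 0, 0]]}}

```text
t: 11.1
eef_pos: [617.1, 84.9, 129.6]
orientation: [[0.454, 0.778, 0.435], [0.825, -0.551, 0.126], [0.337, 0.302, -0.892]]
ft_force: [0.0, -0.1, -0.1]
grip_width: 0.156
```

```bash
python3 - <<'E'
from chk import *
rep();print(env.read_state()['joint_positions'])
E
```

```text
axis in tool [-1.987  2.663 75.008] turn err [-0.001  0.124  0.42 ] F tool [-0.13   0.036  0.076] M [ 0.334 -0.403 -0.006] j6,7 [ 0.357 -1.507] t 11.1 grip 0.1559072041276406
[ 0.42   0.449 -0.747  2.071  0.842  0.357 -1.507]
```

{"fn": "step_arm", "kwargs": {"delta_pos": [[-1.7, 3, 0], [0, 0, 10], [0, 0, 8], [0, 0, 0], [0, 0, 0], [0, 0, 0]], "dr": [[0, 0.1, 0.4], [0, 0, 0], [0, 0, 0], [0, 0, 0], [0, 0, 0], [0, 0, 0]]}}

```text
t: 11.7
eef_pos: [626.2, 84.8, 114.5]
orientation: [[0.458, 0.775, 0.436], [0.821, -0.557, 0.128], [0.342, 0.299, -0.891]]
ft_force: [0.3, -0.2, -0.9]
grip_width: 0.157
```

```bash
python3 - <<'E'
from chk import *
rep();print(env.read_state()['joint_positions'])
ci,im=snap('wrist','w8.png');_,im2=snap('scene','s8.png')
a=cv2.resize(im[150:260,260:400],(560,440),interpolation=cv2.INTER_CUBIC)
b=cv2.resize(im2[200:260,345:405],(240,240),interpolation=cv2.INTER_CUBIC)
cv2.imwrite('pics/w8c.png',np.hstack([a,cv2.copyMakeBorder(b,0,200,0,0,0)]));rep()
E
```

```text
axis in tool [-1.046  0.083 57.573] turn err [-0.    -0.026  0.057] F tool [-0.323  0.029  0.895] M [ 0.321 -0.417 -0.009] j6,7 [ 0.33  -1.551] t 11.7 grip 0.15668898316685
[ 0.379  0.475 -0.697  2.065  0.887  0.33  -1.551]
axis in tool [-0.994  0.059 57.6  ] turn err [ 0.005 -0.021  0.057] F tool [-0.423 -0.291  1.227] M [ 0.372 -0.439 -0.021] j6,7 [ 0.33  -1.552] t 11.8 grip 0.1541527887494491
```

View pics/w8c.png

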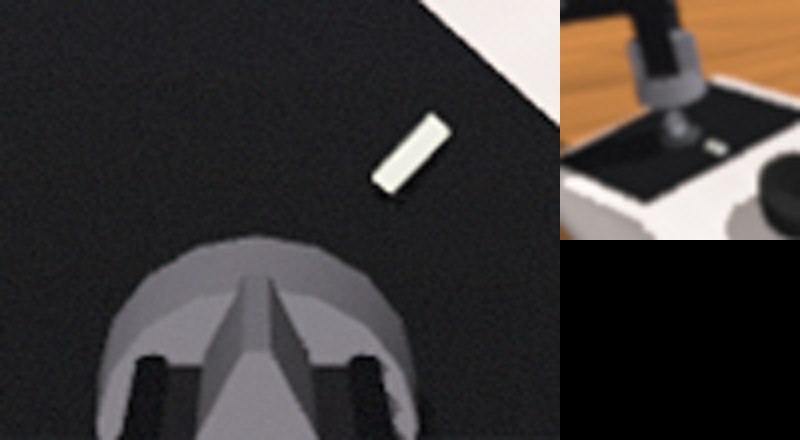

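{"fn": "step_arm", "kwargs": {"delta_pos": [[-0.8, 0.4, 0], [0, 0, 4], [0, 0, 4], [0, 0, 4], [0, 0, 2], [0, 0, 2], [0, 0, 0]], "dr": [[0, 0, 0], [0, 0, 0], [0, 0, 0], [0, 0, 0], [0, 0, 0], [0, 0, 0], [0, 0, 0]]}}

```text
t: 12.5
eef_pos: [633.0, 86.1, 99.4]
orientation: [[0.458, 0.775, 0.435], [0.821, -0.556, 0.128], [0.341, 0.299, -0.891]]
ft_force: [-0.3, -0.4, -0.8]
grip_width: 0.158
```

```bash
python3 - <<'E'
from chk import *
rep()
E
```

```text
axis in tool [ 0.001  0.08  41.029] turn err [-0.041  0.005  0.069] F tool [-0.759 -0.24   0.567] M [ 0.337 -0.421  0.052] j6,7 [ 0.306 -1.596] t 12.5 grip 0.15773706993418066
```

{"fn": "step_arm", "kwargs": {"delta_pos": [[0.2, 0.4, 0], [0, 0, 1], [0, 0, 1], [0, 0, 0], [0, 0, 0]], "dr": [[0, 0, 0], [0, 0, 0], [0, 0, 0], [0, 0, 0], [0, 0, 0]]}}

```text
t: 13.0
eef_pos: [634.3, 86.1, 98.2]
orientation: [[0.458, 0.775, 0.436], [0.821, -0.557, 0.128], [0.341, 0.299, -0.891]]
ft_force: [-0.2, 0.1, -0.1]
grip_width: 0.158
```

```bash
python3 - <<'E'
from chk import *
rep()
ci,im2=snap('scene','s9.png');cv2.imwrite('pics/s9c.png',cv2.resize(im2[195:265,335:415],(640,560),interpolation=cv2.INTER_CUBIC));rep()
E
```

```text
axis in tool [-0.24  -0.603 39.36 ] turn err [-0.012 -0.007  0.056] F tool [-0.032 -0.247  0.029] M [ 0.344 -0.433 -0.027] j6,7 [ 0.304 -1.601] t 13.0 grip 0.15765712871699958
axis in tool [-0.24  -0.608 39.38 ] turn err [-0.011 -0.006  0.057] F tool [-0.427  0.562  2.058] M [ 0.36  -0.441 -0.06 ] j6,7 [ 0.304 -1.601] t 13.05 grip 0.15975562637754837
```

View pics/s9c.png

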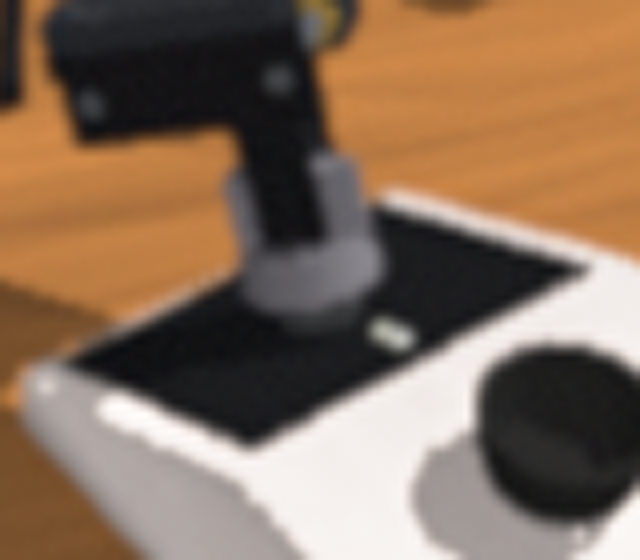

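{"fn": "step_arm", "kwargs": {"delta_pos": [[0, 0.2, 0], [0, 0, 1], [0, 0, 1], [0, 0, 0]], "dr": [[0, 0, 0], [0, 0, 0], [0, 0, 0], [0, 0, 0]]}}

```text
t: 13.45
eef_pos: [635.2, 85.6, 96.3]
orientation: [[0.459, 0.775, 0.435], [0.821, -0.557, 0.126], [0.34, 0.299, -0.891]]
ft_force: [-1.2, -1.7, 1.8]
grip_width: 0.162
```

```bash
python3 - <<'E'
from chk import *
rep()
E
```

```text
axis in tool [ 0.423 -0.977 37.345] turn err [0.003 0.064 0.041] F tool [-1.309  0.529 -2.346] M [ 0.288 -0.838 -0.023] j6,7 [ 0.303 -1.606] t 13.45 grip 0.16226754562192075
```

{"fn": "step_arm", "kwargs": {"delta_pos": [[-0.2, -0.5, 0], [0, 0, 1], [0, 0, 1], [0, 0, 1], [0, 0, 0]], "dr": [[0, 0, 0], [0, 0, 0], [0, 0, 0], [0, 0, 0], [0, 0, 0]]}}

```text
t: 13.95
eef_pos: [636.3, 86.2, 93.5]
orientation: [[0.458, 0.775, 0.436], [0.821, -0.557, 0.127], [0.341, 0.3, -0.891]]
ft_force: [1.2, -1.7, 0.0]
grip_width: 0.16
```

```bash
python3 - <<'E'
from chk import *
rep()
E
```

```text
axis in tool [ 0.39  -0.718 34.338] turn err [0.018 0.028 0.034] F tool [-0.831  1.945  0.284] M [ 0.049 -0.813 -0.03 ] j6,7 [ 0.297 -1.617] t 13.95 grip 0.15965417391959816
```

{"fn": "step_arm", "kwargs": {"delta_pos": [[0, 0.2, 1], [0, 0, 1], [0, 0, 1], [0, 0, 0]], "dr": [[0, 0, 0], [0, 0, 0], [0, 0, 0], [0, 0, 0]]}}

```text
t: 14.35
eef_pos: [637.5, 86.9, 90.4]
orientation: [[0.458, 0.775, 0.435], [0.821, -0.557, 0.128], [0.341, 0.298, -0.891]]
ft_force: [1.0, -2.7, -2.0]
grip_width: 0.159
```

```bash
python3 - <<'E'
from chk import *
rep()
E
```

```text
axis in tool [ 0.295 -0.241 30.879] turn err [-0.055  0.016  0.044] F tool [-2.419  1.659  1.859] M [ 0.093 -0.826 -0.027] j6,7 [ 0.293 -1.626] t 14.35 grip 0.15861429022404916
```

```bash
python3 - <<'E'
from chk import *
ci,im2=snap('scene','s10.png');cw,im=snap('wrist','w10.png')
a=cv2.resize(im[170:260,270:380],(440,360),interpolation=cv2.INTER_CUBIC)
b=cv2.resize(im2[215:260,350:395],(360,360),interpolation=cv2.INTER_CUBIC)
cv2.imwrite('pics/c10.png',np.hstack([a,b]));rep()
E
```

```text
axis in tool [ 0.298 -0.243 30.922] turn err [-0.055  0.017  0.044] F tool [-0.902  1.198  2.858] M [ 0.118 -0.841 -0.008] j6,7 [ 0.293 -1.625] t 14.45 grip 0.16173081246288068
```

View pics/c10.png

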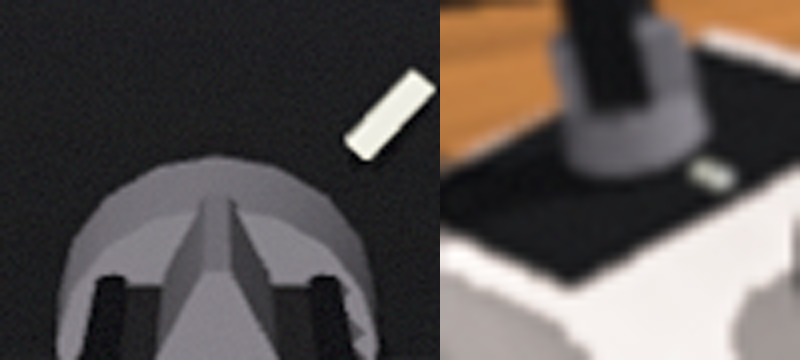

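{"fn": "step_arm", "kwargs": {"delta_pos": [[0, 0, 1], [0, 0, 1], [0, 0, 0]], "dr": [[0, 0, 0], [0, 0, 0], [0, 0, 0]]}}

```text
t: 14.75
eef_pos: [637.9, 87.1, 89.7]
orientation: [[0.458, 0.775, 0.436], [0.821, -0.556, 0.126], [0.34, 0.3, -0.891]]
ft_force: [-7.6, -3.9, 10.1]
grip_width: 0.157
```

```bash
python3 - <<'E'
from chk import *
rep()
E
```

```text
axis in tool [ 0.227 -0.235 30.107] turn err [0.02  0.062 0.085] F tool [ -3.244  -0.68  -12.822] M [ 0.592 -1.272 -0.002] j6,7 [ 0.292 -1.632] t 14.75 grip 0.1569117289126634
```

{"fn": "step_arm", "kwargs": {"delta_pos": [[0, 0, 0.7], [0, 0, 0.7]], "dr": [[0, 0, 0], [0, 0, 0]]}}

```text
t: 14.95
eef_pos: [638.1, 87.2, 89.5]
orientation: [[0.458, 0.775, 0.436], [0.822, -0.556, 0.125], [0.339, 0.301, -0.891]]
ft_force: [-21.4, -8.1, 30.0]
grip_width: 0.154
```

```bash
python3 - <<'E'
from chk import *
rep()
E
```

```text
axis in tool [ 0.132 -0.304 29.832] turn err [0.092 0.104 0.113] F tool [ -6.286  -3.025 -37.121] M [ 1.211 -2.001 -0.004] j6,7 [ 0.291 -1.636] t 14.95 grip 0.1544609092542621
```

{"fn": "step_arm", "kwargs": {"delta_pos": [[0, 0, -0.8], [0, 0, -0.6], [0, 0, 0]], "dr": [[0, 0, 0], [0, 0, 0], [0, 0, 0]]}}

```text
t: 15.25
eef_pos: [637.9, 87.1, 89.7]
orientation: [[0.458, 0.775, 0.436], [0.821, -0.556, 0.127], [0.34, 0.3, -0.891]]
ft_force: [-7.8, -3.6, 8.6]
grip_width: 0.155
```

```bash
python3 - <<'E'
from chk import *
rep()
ci,im2=snap('scene','s11.png');cw,im=snap('wrist','w11.png')
a=cv2.resize(im[170:260,270:380],(440,360),interpolation=cv2.INTER_CUBIC)
b=cv2.resize(im2[215:260,350:395],(360,360),interpolation=cv2.INTER_CUBIC)
cv2.imwrite('pics/c11.png',np.hstack([a,b]));rep()
E
```

```text
axis in tool [ 0.228 -0.238 30.109] turn err [0.017 0.051 0.076] F tool [ -3.568  -1.48  -11.54 ] M [ 0.548 -1.287 -0.004] j6,7 [ 0.292 -1.632] t 15.25 grip 0.15536210905825296
axis in tool [ 0.23  -0.236 30.105] turn err [0.018 0.053 0.082] F tool [ -3.223  -0.852 -12.349] M [ 0.594 -1.273  0.057] j6,7 [ 0.292 -1.632] t 15.35 grip 0.1548822944359523
```

View pics/c11.png

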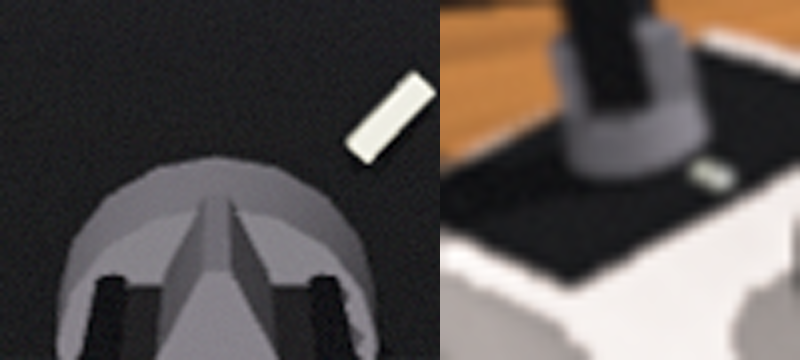

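{"fn": "step_arm", "kwargs": {"delta_pos": [[0, 0, -0.8], [0, 0, -0.7], [0, 0, 0]], "dr": [[0, 0, 0], [0, 0, 0], [0, 0, 0]]}}

```text
t: 15.65
eef_pos: [637.6, 87.0, 90.1]
orientation: [[0.458, 0.775, 0.435], [0.821, -0.557, 0.128], [0.341, 0.298, -0.891]]
ft_force: [-0.6, -2.1, -1.6]
grip_width: 0.158
```

```bash
python3 - <<'E'
from chk import *
rep()
st=env.read_state();T=slope(AZ,0);n=-T[:,2]
p=st['eef_pos']+st['orientation'][:,2]*29.1
print('mouth above panel by mark',n@(p-np.array([683.09,100.39,77.92]))+3)
E
```

```text
axis in tool [ 0.261 -0.205 30.574] turn err [-0.051  0.014  0.041] F tool [-2.524  0.254  0.931] M [ 0.263 -0.891  0.015] j6,7 [ 0.293 -1.628] t 15.65 grip 0.15792272849758923
mouth above panel by mark 6.25580312698531
```

{"fn": "step_arm", "kwargs": {"delta_pos": [[0, 0, -0.8], [0, 0, -0.7], [0, 0, 0]], "dr": [[0, 0, 0], [0, 0, 0], [0, 0, 0]]}}

```text
t: 15.95
eef_pos: [637.0, 86.9, 91.1]
orientation: [[0.458, 0.775, 0.435], [0.821, -0.557, 0.128], [0.341, 0.298, -0.891]]
ft_force: [3.9, 0.8, -10.9]
grip_width: 0.159
```

```bash
python3 - <<'E'
from chk import *
rep()
E
```

```text
axis in tool [ 0.323 -0.072 31.749] turn err [-0.081  0.008  0.032] F tool [-1.225 -0.652 11.52 ] M [ 0.168 -0.681 -0.003] j6,7 [ 0.295 -1.624] t 15.95 grip 0.1589863872819369
```

{"fn": "step_arm", "kwargs": {"delta_pos": [[0, 0, 1.2], [0, 0, 1.2], [0, 0, 1.2], [0, 0, 0], [0, 0, -0.8], [0, 0, -0.2], [0, 0, 0]], "dr": [[0, 0, 0], [0, 0, 0], [0, 0, 0], [0, 0, 0], [0, 0, 0], [0, 0, 0], [0, 0, 0]]}}

```text
t: 16.65
eef_pos: [638.1, 87.0, 89.8]
orientation: [[0.458, 0.775, 0.436], [0.821, -0.557, 0.127], [0.341, 0.3, -0.891]]
ft_force: [-6.4, -2.9, 4.7]
grip_width: 0.16
```

```bash
python3 - <<'E'
from chk import *
rep()
E
```

```text
axis in tool [ 0.182 -0.485 30.167] turn err [0.014 0.036 0.065] F tool [-3.665 -1.96  -7.377] M [ 0.699 -1.377  0.004] j6,7 [ 0.292 -1.632] t 16.65 grip 0.16039792002591932
```

{"fn": "step_arm", "kwargs": {"delta_pos": [[0, 0, 0], [0, 0, 0], [0, 0, 0], [0, 0, 0], [0, 0, 0], [0, 0, 0]], "dr": [[0, 0, 3], [0, 0, 4], [0, 0, 4], [0, 0, 4], [0, 0, 4], [0, 0, 0]]}}

```text
t: 17.25
eef_pos: [638.3, 86.7, 89.9]
orientation: [[0.686, 0.582, 0.436], [0.594, -0.794, 0.126], [0.42, 0.172, -0.891]]
ft_force: [-4.7, -3.2, 3.7]
grip_width: 0.158
```

```bash
python3 - <<'E'
from chk import *
rep(0)
E
```

```text
axis in tool [-0.007 -0.957 30.194] turn err [ 0.069  0.025 22.196] F tool [-3.553  0.495 -5.76 ] M [ 0.028 -1.486  0.007] j6,7 [ 0.264 -1.9  ] t 17.25 grip 0.1575712596238955
```

{"fn": "step_arm", "kwargs": {"delta_pos": [[0, 0.3, 0], [0, 0, 0], [0, 0, 0], [0, 0, 0], [0, 0, 0], [0, 0, 0], [0, 0, 0]], "dr": [[0, 0, 4], [0, 0, 4], [0, 0, 4], [0, 0, 4], [0, 0, 4], [0, 0, 2.2], [0, 0, 0]]}}

```text
t: 17.95
eef_pos: [638.5, 86.2, 89.9]
orientation: [[0.855, 0.28, 0.436], [0.25, -0.96, 0.126], [0.454, 0.001, -0.891]]
ft_force: [-4.9, -4.3, 3.7]
grip_width: 0.159
```

```bash
python3 - <<'E'
from chk import *
rep(0)
ci,im2=snap('scene','s12.png');cw,im=snap('wrist','w12.png')
a=cv2.resize(im[130:260,250:400],(450,390),interpolation=cv2.INTER_CUBIC)
b=cv2.resize(im2[205:265,345:405],(350,390),interpolation=cv2.INTER_CUBIC)
cv2.imwrite('pics/c12.png',np.hstack([a,b]));rep(0)
E
```

```text
axis in tool [-0.385 -1.413 30.174] turn err [0.085 0.025 0.017] F tool [-3.569  2.735 -5.93 ] M [-0.572 -1.427  0.006] j6,7 [ 0.24 -2.21] t 17.95 grip 0.15904114044827766
axis in tool [-0.353 -1.435 30.162] turn err [0.084 0.028 0.045] F tool [-3.75   2.536 -6.062] M [-0.555 -1.348  0.029] j6,7 [ 0.24 -2.21] t 18.05 grip 0.15712949077300992
```

View pics/c12.png

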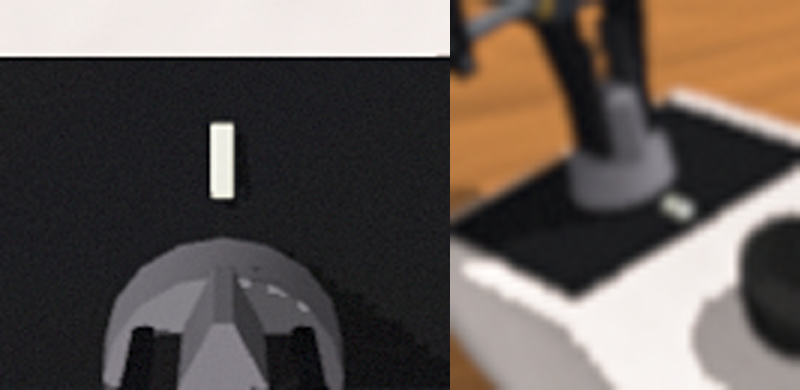

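{"fn": "step_arm", "kwargs": {"delta_pos": [[-0.4, 0.5, -0.2], [0, 0, 0], [0, 0, 0]], "dr": [[0, 0, 0], [0, 0, 0], [0, 0, 0]]}}

```text
t: 18.35
eef_pos: [638.4, 86.2, 89.9]
orientation: [[0.855, 0.281, 0.436], [0.251, -0.96, 0.127], [0.454, 0.001, -0.891]]
ft_force: [-3.9, -2.7, 4.0]
grip_width: 0.157
```

{"fn": "step_arm", "kwargs": {"delta_pos": [[0, 0, 0], [0, 0, 0], [0, 0, 0], [0, 0, 0], [0, 0, 0]], "dr": [[0, 0, 0], [0, 0, 0], [0, 0, 0], [0, 0, 0], [0, 0, 0]], "gripper": 0.45}}

```text
t: 18.85
eef_pos: [638.4, 86.7, 89.7]
orientation: [[0.855, 0.282, 0.436], [0.251, -0.959, 0.128], [0.454, -0.0, -0.891]]
ft_force: [-0.5, -1.2, -0.6]
grip_width: 0.432
```

```bash
python3 - <<'E'
from chk import *
cw,im=snap('wrist','w13.png');rep(0)
cv2.imwrite('pics/c13.png',cv2.resize(im[140:310,220:430],None,fx=3.5,fy=3.5,interpolation=cv2.INTER_CUBIC))
E
```

```text
axis in tool [-0.263 -0.887 29.888] turn err [-0.036 -0.014  0.067] F tool [ 0.948  0.024 -0.179] M [ 0.023 -0.524  0.029] j6,7 [ 0.238 -2.209] t 18.9 grip 0.4446026623265477
```

View pics/c13.png

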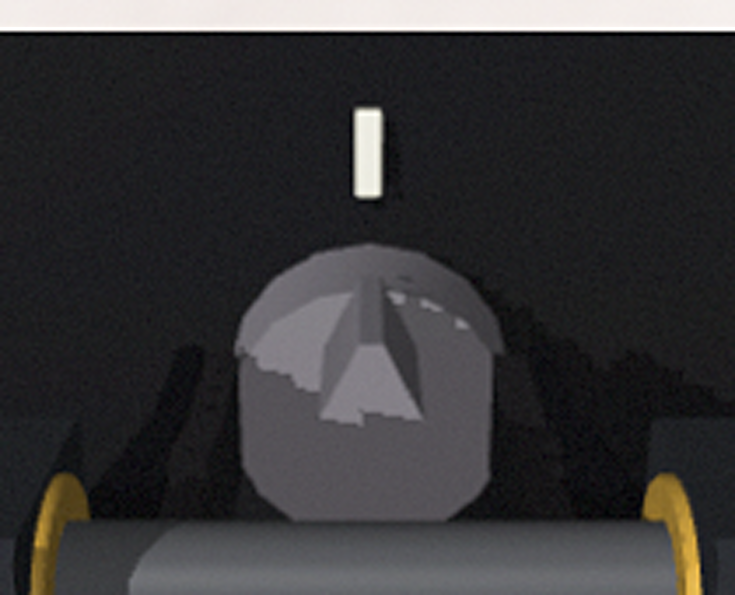

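{"fn": "step_arm", "kwargs": {"delta_pos": [[0, 0, -8], [0, 0, -15], [0, 0, -25], [0, 0, -30], [0, 0, -30], [0, 0, -12], [0, 0, 0], [0, 0, 0]], "dr": [[0, 0, 0], [0, 0, 0], [0, 0, 0], [0, 0, 0], [0, 0, 0], [0, 0, 0], [0, 0, 0], [0, 0, 0]]}}

```text
t: 19.7
eef_pos: [585.8, 70.5, 196.5]
orientation: [[0.855, 0.281, 0.436], [0.251, -0.96, 0.127], [0.454, 0.001, -0.891]]
ft_force: [-0.2, -0.3, -0.4]
grip_width: 0.45
```

```bash
python3 - <<'E'
from chk import *
cw,im=snap('wrist','w14.png');rep(0)
_,im2=snap('scene','s14.png')
a=cv2.resize(im[140:240,280:370],(540,600),interpolation=cv2.INTER_CUBIC)
b=cv2.resize(im2[215:260,350:395],(260,260),interpolation=cv2.INTER_CUBIC)
cv2.imwrite('pics/c14.png',np.hstack([a,cv2.copyMakeBorder(b,0,340,0,0,0)]))
E
```

```text
axis in tool [  0.604  -1.535 149.632] turn err [0.005 0.053 0.035] F tool [0.119 0.159 0.159] M [-0.009 -0.531  0.03 ] j6,7 [ 0.428 -1.904] t 19.75 grip 0.45068070906560026
```

View pics/c14.png

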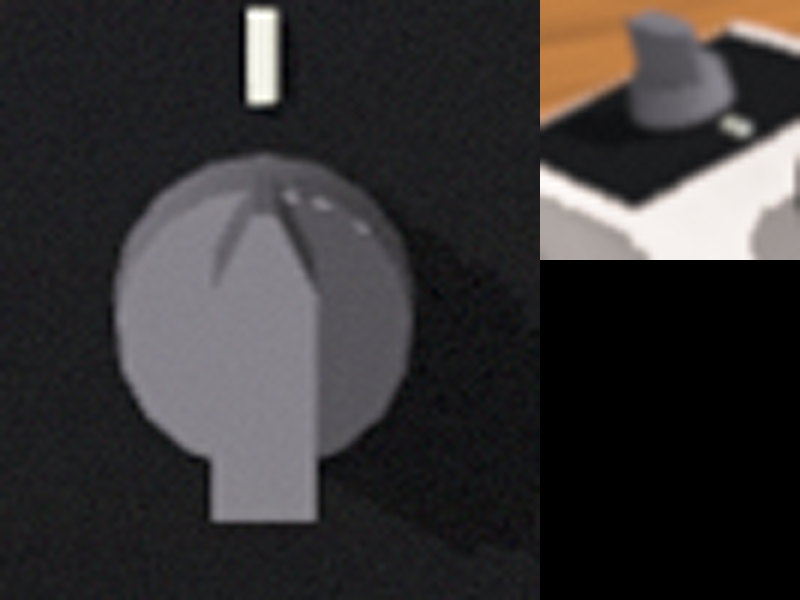

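```bash
python3 - <<'E'
from chk import *
ci,_=load('w14');T=slope(AZ,0);n=-T[:,2];u=T[:,0];w=np.cross(n,u)
q=lambda x,y:(280+(x+.5)/6-.5,140+(y+.5)/6-.5)
pm=np.array([683.09,100.39,77.92])-3*n
for h in (38,41,44,47,50):
    p=pm+h*n; t=onplane(ci,q(264,213),p,n);a=onplane(ci,q(211,522),p,n);b=onplane(ci,q(318,522),p,n);m=(a+b)/2;v=t-m
    mk=onplane(ci,q(262,56),pm+3*n,n);c=m+v/np.linalg.norm(v)*20
    g=mk-c;g-=n*(g@n)
    print(h,np.linalg.norm(v),'pointer',np.degrees(np.arctan2(v@w,v@u)),'mark from axis',np.degrees(np.arctan2(g@w,g@u)),np.linalg.norm(g))
st=env.read_state();print(st['t'])
snap('top','t14.png')
a=cv2.imread('pics/top0.png');b=cv2.imread('pics/t14.png');cv2.imwrite('pics/cmp.png',np.vstack([a[80:280],b[80:280]]))
E
```

```text
38 44.55943631022664 pointer 0.20649012097972194 mark from axis 0.6154127162855758 40.21128329012767
41 44.0582295590545 pointer 0.2064901209797449 mark from axis 0.6315638901387004 39.0052647045063
44 43.557022807882376 pointer 0.20649012097976605 mark from axis 0.6487456976729692 37.79924941612778
47 43.055816056710356 pointer 0.20649012097978336 mark from axis 0.6670600364288756 36.59323775099685
50 42.55460930553822 pointer 0.2064901209797895 mark from axis 0.6866226938798805 35.387230079559
19.8
```

View pics/cmp.png

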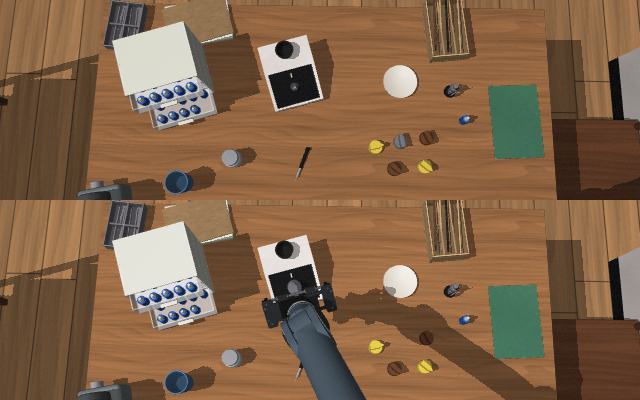

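```bash
python3 -c "
from cell import env
print(env.close_job())"
```

```text
the job is handed in; nothing more can be done
None
```

I put the grey knob on the mixer's D-shaft, snapped it home, turned it clockwise about 41° to the raised mark and let go. I handed the job in at about 19.9 s with the arm clear, about 120 mm back from the knob.

- **Seating:** The knob met a hard stop at 37 N, well above the 8–15 N snap force. It then held against an 11.5 N pull, with about 1 mm of slack, and I pressed it home again before turning it.
- **Pointer:** After release, the wrist picture put the pointer 0.2° from straight up the slope. The mark was at 0.6°, so they agree within about half a degree.
- **Other objects:** In the top view before and after, everything visible is where it was. The arm partly hid the pin vice in the last picture; it never came near it.
- **Checks that disagreed:** The last picture puts the top of the knob about 46 mm above the panel instead of 44 mm. That is within my roughly 2 mm camera error, so I relied on the push and pull tests.
- **Joint 6:** It came within about 0.001 rad of its lower limit once while I was looking at the shaft. I changed the approach to keep it clear, and no reading was past the limit.

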